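# Dry a fresh batch of bread cubes in the pantry dryer

### The job

Swing the dryer's hood up past its spring's tipping point so that it stays open, and first clear the old dried fruit discs off the tray into the yellow bowl. Then take the shaker, tip it over the tray and shake all its bread cubes out evenly: at least one in each of the tray's four sections, none on top of another, none outside; and stand the shaker upright back on the middle of its cork mat. Then shut the hood fully and, last, push the green switch over to on; leave the other pantry things where they are.

Things in the scene. Friction and masses are not known exactly. Their poses are not given: they have to be found in the camera images.
- dryer: fixed white food dryer, 185 (x) by 270 mm (y); origin: centre of underside, x away from the robot to the hinge, y to its grey control pod. In its top, centred, the tray: a recess 160 (x) by 240 mm (y), black floor 60 mm and rim 85 mm above the table. Yellow ribs 6 mm high, 4 mm thick cross at its centre, along x and y, making four sections of 80 by 120 mm
- hood (a joint): the dryer's clear hood; 0 = shut, 1.65 rad = stop, open just past upright. Sprung: below about 1.1 rad it falls shut, beyond it swings on open by itself and stays; 1 to 2 N at the bar moves it. Hinge axis along the dryer's y at x = 92.5 mm of the dryer's frame, 88 mm above the table. Shut, its top is 124 mm above the table
- hood_bar (a point): middle of the hood's steel handle: a round bar 12 mm thick, 120 mm long, along the dryer's y, 55 mm out from the hood's front wall. Shut, it is 245 mm in -x and 22 mm above the hinge axis (110 mm above the table); open, it stands topmost, 0.33 m above the table. A gripper pointing down can keep its attitude while the bar turns in its fingers
- switch (a joint): the dryer's on-off toggle lever on the pod; 0 = off (leans 20 degrees to the dryer's -x, towards the robot), 0.7 = on, at its stop (leans as much to +x). It stays where it is left and takes about 1 N at its tip, pushed along its arc (up and over)
- switch_tip (a point): centre of the green ball, 26 mm across, on the tip of the switch lever, 60 mm from its pivot; the pivot lies 97 mm above the table and, in the dryer's frame, at x = -20 mm, y = 169 mm
- mat: flat cork mat, fixed, 240 mm (x) by 160 mm (y), 3 mm thick; origin: centre of its underside. The shaker's place
- shaker_grip (a point): centre of the shaker's red grip knob, a disc 36 mm across, 14 mm thick; pinch its flat sides (shaker's +y, -y). 100 mm above the shaker's feet, 42 mm above its roof. Axes of the shaker: z up, x from mouth to tail. Shaker: square aluminium tube on feet 70 mm wide, 160 mm long, about 0.2 kg, open at its -x end (yellow band), standing upright on its feet
- shaker_mouth (a point): middle of the shaker's open mouth, 71 mm in -x and 50 mm below the knob. The bore, 30 by 30 mm, 150 mm long, rises 10 degrees to the mouth as it stands; cubes lie in single file. Tipped so that the bore slopes 16 to 25 degrees down (tilt 26 to 35) they come singly when shaken lengthwise by 20 mm or so; at 27 to 36 degrees of slope they all slide out
- bowl: yellow open bowl, loose, rim 160 mm across, 60 mm high, 4 mm wall; origin: centre of its underside
- cube0_mid (a point): centre of a golden bread cube, edge 18 mm, 12 g; starts inside the shaker; there are 5 to 7, those not there read None
- cube1_mid (a point): centre of a golden bread cube, edge 18 mm, 12 g; like cube0_mid; there are 5 to 7, those not there read None
- cube2_mid (a point): centre of a golden bread cube, edge 18 mm, 12 g; like cube0_mid; there are 5 to 7, those not there read None
- cube3_mid (a point): centre of a golden bread cube, edge 18 mm, 12 g; like cube0_mid; there are 5 to 7, those not there read None
- cube4_mid (a point): centre of a golden bread cube, edge 18 mm, 12 g; like cube0_mid; there are 5 to 7, those not there read None
- cube5_mid (a point): centre of a golden bread cube, edge 18 mm, 12 g; like cube0_mid; there are 5 to 7, those not there read None
- cube6_mid (a point): centre of a golden bread cube, edge 18 mm, 12 g; like cube0_mid; there are 5 to 7, those not there read None
- slice0_mid (a point): centre of an orange dried fruit disc, 44 mm across, 14 mm thick, 30 g; starts lying flat near the middle of a tray section (most finger room on its +y and -y sides); there are 1 to 3, those not there read None
- slice1_mid (a point): centre of an orange dried fruit disc, 44 mm across, 14 mm thick, 30 g; starts lying flat near the middle of a tray section (most finger room on its +y and -y sides); there are 1 to 3, those not there read None
- slice2_mid (a point): centre of an orange dried fruit disc, 44 mm across, 14 mm thick, 30 g; starts lying flat near the middle of a tray section (most finger room on its +y and -y sides); there are 1 to 3, those not there read None
- tin: bystander: low red tin, 84 mm across, 36 mm high; origin at its underside
- jar: bystander: amber jar with a red lid, 70 mm across, 100 mm high; origin at its underside
- can: bystander: green can, 74 mm across, 105 mm high; origin at its underside
- spoon: bystander: steel spoon lying on the table near the robot; origin at its underside

How it is judged:
On the way, in this order (a step that is already met when the one before it is completed fails the run):
1. the hood is open past its tipping point and stays there (value of joint hood above 1.45 rad), for 0.3 s.
2. all fruit discs lie in the bowl, with the hood open (horizontal distance between each of slice0_mid, slice1_mid, slice2_mid and bowl below 0.065 m and height (world z) of each of slice0_mid, slice1_mid, slice2_mid below 0.075 m and value of joint hood above 1.45 rad), for 0.2 s.
3. the shaker is tipped mouth down, its mouth over the tray and within 200 mm of the tray's floor (angle between shaker_grip's own x axis and vertical below 1.25 rad and x of shaker_mouth in the frame of dryer between -0.085 and 0.085 m and y of shaker_mouth in the frame of dryer between -0.125 and 0.125 m and z of shaker_mouth in the frame of dryer between 0.06 and 0.26 m and value of joint hood above 1.45 rad), for 0.1 s.
4. all cubes lie on the tray in one layer, with at least one in each section, and the shaker stands upright on its mat, the hood still open (x of cube0_mid in the frame of dryer between -0.08 and 0.08 m and y of cube0_mid in the frame of dryer between -0.12 and 0.12 m and z of cube0_mid in the frame of dryer between 0.055 and 0.082 m and x of cube1_mid in the frame of dryer between -0.08 and 0.08 m and y of cube1_mid in the frame of dryer between -0.12 and 0.12 m and z of cube1_mid in the frame of dryer between 0.055 and 0.082 m and x of cube2_mid in the frame of dryer between -0.08 and 0.08 m and y of cube2_mid in the frame of dryer between -0.12 and 0.12 m and z of cube2_mid in the frame of dryer between 0.055 and 0.082 m and x of cube3_mid in the frame of dryer between -0.08 and 0.08 m and y of cube3_mid in the frame of dryer between -0.12 and 0.12 m and z of cube3_mid in the frame of dryer between 0.055 and 0.082 m and x of cube4_mid in the frame of dryer between -0.08 and 0.08 m and y of cube4_mid in the frame of dryer between -0.12 and 0.12 m and z of cube4_mid in the frame of dryer between 0.055 and 0.082 m and x of cube5_mid in the frame of dryer between -0.08 and 0.08 m and y of cube5_mid in the frame of dryer between -0.12 and 0.12 m and z of cube5_mid in the frame of dryer between 0.055 and 0.082 m and x of cube6_mid in the frame of dryer between -0.08 and 0.08 m and y of cube6_mid in the frame of dryer between -0.12 and 0.12 m and z of cube6_mid in the frame of dryer between 0.055 and 0.082 m and ((x of cube0_mid in the frame of dryer below 0 m and y of cube0_mid in the frame of dryer below 0 m) or (x of cube1_mid in the frame of dryer below 0 m and y of cube1_mid in the frame of dryer below 0 m) or (x of cube2_mid in the frame of dryer below 0 m and y of cube2_mid in the frame of dryer below 0 m) or (x of cube3_mid in the frame of dryer below 0 m and y of cube3_mid in the frame of dryer below 0 m) or (x of cube4_mid in the frame of dryer below 0 m and y of cube4_mid in the frame of dryer below 0 m) or (x of cube5_mid in the frame of dryer below 0 m and y of cube5_mid in the frame of dryer below 0 m) or (x of cube6_mid in the frame of dryer below 0 m and y of cube6_mid in the frame of dryer below 0 m)) and ((x of cube0_mid in the frame of dryer below 0 m and y of cube0_mid in the frame of dryer above 0 m) or (x of cube1_mid in the frame of dryer below 0 m and y of cube1_mid in the frame of dryer above 0 m) or (x of cube2_mid in the frame of dryer below 0 m and y of cube2_mid in the frame of dryer above 0 m) or (x of cube3_mid in the frame of dryer below 0 m and y of cube3_mid in the frame of dryer above 0 m) or (x of cube4_mid in the frame of dryer below 0 m and y of cube4_mid in the frame of dryer above 0 m) or (x of cube5_mid in the frame of dryer below 0 m and y of cube5_mid in the frame of dryer above 0 m) or (x of cube6_mid in the frame of dryer below 0 m and y of cube6_mid in the frame of dryer above 0 m)) and ((x of cube0_mid in the frame of dryer above 0 m and y of cube0_mid in the frame of dryer below 0 m) or (x of cube1_mid in the frame of dryer above 0 m and y of cube1_mid in the frame of dryer below 0 m) or (x of cube2_mid in the frame of dryer above 0 m and y of cube2_mid in the frame of dryer below 0 m) or (x of cube3_mid in the frame of dryer above 0 m and y of cube3_mid in the frame of dryer below 0 m) or (x of cube4_mid in the frame of dryer above 0 m and y of cube4_mid in the frame of dryer below 0 m) or (x of cube5_mid in the frame of dryer above 0 m and y of cube5_mid in the frame of dryer below 0 m) or (x of cube6_mid in the frame of dryer above 0 m and y of cube6_mid in the frame of dryer below 0 m)) and ((x of cube0_mid in the frame of dryer above 0 m and y of cube0_mid in the frame of dryer above 0 m) or (x of cube1_mid in the frame of dryer above 0 m and y of cube1_mid in the frame of dryer above 0 m) or (x of cube2_mid in the frame of dryer above 0 m and y of cube2_mid in the frame of dryer above 0 m) or (x of cube3_mid in the frame of dryer above 0 m and y of cube3_mid in the frame of dryer above 0 m) or (x of cube4_mid in the frame of dryer above 0 m and y of cube4_mid in the frame of dryer above 0 m) or (x of cube5_mid in the frame of dryer above 0 m and y of cube5_mid in the frame of dryer above 0 m) or (x of cube6_mid in the frame of dryer above 0 m and y of cube6_mid in the frame of dryer above 0 m)) and horizontal distance between shaker_grip and mat below 0.06 m and angle between shaker_grip's own z axis and vertical below 0.12 rad and height (world z) of shaker_grip below 0.115 m and value of joint hood above 1.45 rad), for 0.3 s.
5. the hood is shut, the cubes still spread (x of cube0_mid in the frame of dryer between -0.08 and 0.08 m and y of cube0_mid in the frame of dryer between -0.12 and 0.12 m and z of cube0_mid in the frame of dryer between 0.055 and 0.082 m and x of cube1_mid in the frame of dryer between -0.08 and 0.08 m and y of cube1_mid in the frame of dryer between -0.12 and 0.12 m and z of cube1_mid in the frame of dryer between 0.055 and 0.082 m and x of cube2_mid in the frame of dryer between -0.08 and 0.08 m and y of cube2_mid in the frame of dryer between -0.12 and 0.12 m and z of cube2_mid in the frame of dryer between 0.055 and 0.082 m and x of cube3_mid in the frame of dryer between -0.08 and 0.08 m and y of cube3_mid in the frame of dryer between -0.12 and 0.12 m and z of cube3_mid in the frame of dryer between 0.055 and 0.082 m and x of cube4_mid in the frame of dryer between -0.08 and 0.08 m and y of cube4_mid in the frame of dryer between -0.12 and 0.12 m and z of cube4_mid in the frame of dryer between 0.055 and 0.082 m and x of cube5_mid in the frame of dryer between -0.08 and 0.08 m and y of cube5_mid in the frame of dryer between -0.12 and 0.12 m and z of cube5_mid in the frame of dryer between 0.055 and 0.082 m and x of cube6_mid in the frame of dryer between -0.08 and 0.08 m and y of cube6_mid in the frame of dryer between -0.12 and 0.12 m and z of cube6_mid in the frame of dryer between 0.055 and 0.082 m and ((x of cube0_mid in the frame of dryer below 0 m and y of cube0_mid in the frame of dryer below 0 m) or (x of cube1_mid in the frame of dryer below 0 m and y of cube1_mid in the frame of dryer below 0 m) or (x of cube2_mid in the frame of dryer below 0 m and y of cube2_mid in the frame of dryer below 0 m) or (x of cube3_mid in the frame of dryer below 0 m and y of cube3_mid in the frame of dryer below 0 m) or (x of cube4_mid in the frame of dryer below 0 m and y of cube4_mid in the frame of dryer below 0 m) or (x of cube5_mid in the frame of dryer below 0 m and y of cube5_mid in the frame of dryer below 0 m) or (x of cube6_mid in the frame of dryer below 0 m and y of cube6_mid in the frame of dryer below 0 m)) and ((x of cube0_mid in the frame of dryer below 0 m and y of cube0_mid in the frame of dryer above 0 m) or (x of cube1_mid in the frame of dryer below 0 m and y of cube1_mid in the frame of dryer above 0 m) or (x of cube2_mid in the frame of dryer below 0 m and y of cube2_mid in the frame of dryer above 0 m) or (x of cube3_mid in the frame of dryer below 0 m and y of cube3_mid in the frame of dryer above 0 m) or (x of cube4_mid in the frame of dryer below 0 m and y of cube4_mid in the frame of dryer above 0 m) or (x of cube5_mid in the frame of dryer below 0 m and y of cube5_mid in the frame of dryer above 0 m) or (x of cube6_mid in the frame of dryer below 0 m and y of cube6_mid in the frame of dryer above 0 m)) and ((x of cube0_mid in the frame of dryer above 0 m and y of cube0_mid in the frame of dryer below 0 m) or (x of cube1_mid in the frame of dryer above 0 m and y of cube1_mid in the frame of dryer below 0 m) or (x of cube2_mid in the frame of dryer above 0 m and y of cube2_mid in the frame of dryer below 0 m) or (x of cube3_mid in the frame of dryer above 0 m and y of cube3_mid in the frame of dryer below 0 m) or (x of cube4_mid in the frame of dryer above 0 m and y of cube4_mid in the frame of dryer below 0 m) or (x of cube5_mid in the frame of dryer above 0 m and y of cube5_mid in the frame of dryer below 0 m) or (x of cube6_mid in the frame of dryer above 0 m and y of cube6_mid in the frame of dryer below 0 m)) and ((x of cube0_mid in the frame of dryer above 0 m and y of cube0_mid in the frame of dryer above 0 m) or (x of cube1_mid in the frame of dryer above 0 m and y of cube1_mid in the frame of dryer above 0 m) or (x of cube2_mid in the frame of dryer above 0 m and y of cube2_mid in the frame of dryer above 0 m) or (x of cube3_mid in the frame of dryer above 0 m and y of cube3_mid in the frame of dryer above 0 m) or (x of cube4_mid in the frame of dryer above 0 m and y of cube4_mid in the frame of dryer above 0 m) or (x of cube5_mid in the frame of dryer above 0 m and y of cube5_mid in the frame of dryer above 0 m) or (x of cube6_mid in the frame of dryer above 0 m and y of cube6_mid in the frame of dryer above 0 m)) and value of joint hood below 0.05 rad), for 0.2 s.
6. the switch is on (value of joint switch above 0.55 rad and value of joint hood below 0.05 rad), for 0.2 s.
At the end, for the whole second after the job is handed in: discs in the bowl (centres within 65 mm of its axis); cubes on the tray in one layer (centre under 22 mm above its floor), at least one per section; shaker upright on the mat (7 degrees, knob within 60 mm of its middle); hood shut (under 0.05 rad); switch on (over 0.55 rad) (all of step 6 and horizontal distance between each of slice0_mid, slice1_mid, slice2_mid and bowl below 0.065 m and height (world z) of each of slice0_mid, slice1_mid, slice2_mid below 0.075 m and x of cube0_mid in the frame of dryer between -0.08 and 0.08 m and y of cube0_mid in the frame of dryer between -0.12 and 0.12 m and z of cube0_mid in the frame of dryer between 0.055 and 0.082 m and x of cube1_mid in the frame of dryer between -0.08 and 0.08 m and y of cube1_mid in the frame of dryer between -0.12 and 0.12 m and z of cube1_mid in the frame of dryer between 0.055 and 0.082 m and x of cube2_mid in the frame of dryer between -0.08 and 0.08 m and y of cube2_mid in the frame of dryer between -0.12 and 0.12 m and z of cube2_mid in the frame of dryer between 0.055 and 0.082 m and x of cube3_mid in the frame of dryer between -0.08 and 0.08 m and y of cube3_mid in the frame of dryer between -0.12 and 0.12 m and z of cube3_mid in the frame of dryer between 0.055 and 0.082 m and x of cube4_mid in the frame of dryer between -0.08 and 0.08 m and y of cube4_mid in the frame of dryer between -0.12 and 0.12 m and z of cube4_mid in the frame of dryer between 0.055 and 0.082 m and x of cube5_mid in the frame of dryer between -0.08 and 0.08 m and y of cube5_mid in the frame of dryer between -0.12 and 0.12 m and z of cube5_mid in the frame of dryer between 0.055 and 0.082 m and x of cube6_mid in the frame of dryer between -0.08 and 0.08 m and y of cube6_mid in the frame of dryer between -0.12 and 0.12 m and z of cube6_mid in the frame of dryer between 0.055 and 0.082 m and ((x of cube0_mid in the frame of dryer below 0 m and y of cube0_mid in the frame of dryer below 0 m) or (x of cube1_mid in the frame of dryer below 0 m and y of cube1_mid in the frame of dryer below 0 m) or (x of cube2_mid in the frame of dryer below 0 m and y of cube2_mid in the frame of dryer below 0 m) or (x of cube3_mid in the frame of dryer below 0 m and y of cube3_mid in the frame of dryer below 0 m) or (x of cube4_mid in the frame of dryer below 0 m and y of cube4_mid in the frame of dryer below 0 m) or (x of cube5_mid in the frame of dryer below 0 m and y of cube5_mid in the frame of dryer below 0 m) or (x of cube6_mid in the frame of dryer below 0 m and y of cube6_mid in the frame of dryer below 0 m)) and ((x of cube0_mid in the frame of dryer below 0 m and y of cube0_mid in the frame of dryer above 0 m) or (x of cube1_mid in the frame of dryer below 0 m and y of cube1_mid in the frame of dryer above 0 m) or (x of cube2_mid in the frame of dryer below 0 m and y of cube2_mid in the frame of dryer above 0 m) or (x of cube3_mid in the frame of dryer below 0 m and y of cube3_mid in the frame of dryer above 0 m) or (x of cube4_mid in the frame of dryer below 0 m and y of cube4_mid in the frame of dryer above 0 m) or (x of cube5_mid in the frame of dryer below 0 m and y of cube5_mid in the frame of dryer above 0 m) or (x of cube6_mid in the frame of dryer below 0 m and y of cube6_mid in the frame of dryer above 0 m)) and ((x of cube0_mid in the frame of dryer above 0 m and y of cube0_mid in the frame of dryer below 0 m) or (x of cube1_mid in the frame of dryer above 0 m and y of cube1_mid in the frame of dryer below 0 m) or (x of cube2_mid in the frame of dryer above 0 m and y of cube2_mid in the frame of dryer below 0 m) or (x of cube3_mid in the frame of dryer above 0 m and y of cube3_mid in the frame of dryer below 0 m) or (x of cube4_mid in the frame of dryer above 0 m and y of cube4_mid in the frame of dryer below 0 m) or (x of cube5_mid in the frame of dryer above 0 m and y of cube5_mid in the frame of dryer below 0 m) or (x of cube6_mid in the frame of dryer above 0 m and y of cube6_mid in the frame of dryer below 0 m)) and ((x of cube0_mid in the frame of dryer above 0 m and y of cube0_mid in the frame of dryer above 0 m) or (x of cube1_mid in the frame of dryer above 0 m and y of cube1_mid in the frame of dryer above 0 m) or (x of cube2_mid in the frame of dryer above 0 m and y of cube2_mid in the frame of dryer above 0 m) or (x of cube3_mid in the frame of dryer above 0 m and y of cube3_mid in the frame of dryer above 0 m) or (x of cube4_mid in the frame of dryer above 0 m and y of cube4_mid in the frame of dryer above 0 m) or (x of cube5_mid in the frame of dryer above 0 m and y of cube5_mid in the frame of dryer above 0 m) or (x of cube6_mid in the frame of dryer above 0 m and y of cube6_mid in the frame of dryer above 0 m)) and horizontal distance between shaker_grip and mat below 0.06 m and angle between shaker_grip's own z axis and vertical below 0.12 rad and height (world z) of shaker_grip below 0.115 m); the robot touches nothing.
It fails at once if a bystander (tin, jar, can, spoon) is moved more than 60 mm (distance of any of tin, jar, can, spoon from where it was at the start of the episode above 0.06 m).
It fails at once if the switch is on while the hood is open (value of joint switch above 0.55 rad and value of joint hood above 0.3 rad).
Of cube0, cube1, cube2, cube3, cube4, cube5, cube6 only 5 to 7 are there at a start; the rules pass over those that are not, and their reading is None.
Of slice0, slice1, slice2 only 1 to 3 are there at a start; the rules pass over those that are not, and their reading is None.
At some moment in a run one of shaker, bowl may be knocked a few centimetres aside while the robot is not near it.
It also fails if it takes over 210 s, if anything falls off the work surface, if the arm or the gripper's body presses on something with over 40 N, if the wrist force passes 120 N, or if a joint passes its speed limit or range.

### The arm

A 6-joint arm with a two-finger parallel gripper is mounted at the origin on the work surface. World frame = base frame: x ahead of the robot, y to its left, z up, the work surface at z = 0. Lengths are in m, angles in rad, forces in N, time in s.
With the tool pointing down it reaches from about 0.375 to 0.975 m from the base axis. Payload 3.8 kg.
Tool frame: the origin (TCP) lies where the fingers leave the gripper's body, on its centre line; the fingertips stand ahead of it and the grasp point (between the pads) lies 54 mm ahead of it (robot.finger_overhang is the z of the fingertips in the tool frame, in m); z points along the fingers, y is the line along which they close (so a half turn about z gives the same grasp; the last joint's range is limited). The gripper opens to 85 mm and grips with 20 to 120 N. Pads are 22 mm wide; open, the fingers measure 114 mm over their backs; the gripper's body (76 mm by 85 mm) begins 54 mm behind the grasp point. The pads swing forward as they close: fully open they stand 13 mm farther back than shut.
Start: joints at [-1.167, 0.264, 1.604, -0, 1.274, -0.037], TCP at [0.288, -0.61, 0.304] pointing down, gripper open.
Joint ranges: [-2.63, 2.63], [-0.94, 2.18], [0.31, 2.57], [-1.31, 4.45], [0, 2.66], [-2.55, 2.55]. Speed limits (rad/s): [2.57, 2.57, 3.14, 3.14, 3.14, 3.14].

### API

Orientations are given as a unit quaternion [x, y, z, w].
In Python, from plant import telemetry, optics, robot gives the robot as it stands.
- The arm moves only by the shell command python3 -m creep 'ROWS' [FORCE]. ROWS is JSON, a list that holds one entry, the list of rows, each a list of 7 numbers: the shift along the tool's x, y, z in m, then the turn, a rotation vector about the tool's x, y, z in degrees, then the finger opening in m, from 0 to 0.0854. A call has 1 to 20 rows; each row shifts and turns the commanded pose from where the row before left it, along the tool's axes as they then stand; what a row does not reach is not made up. A row lasts 1/10 s, in which the tool goes at most 50 mm and 8.59 degrees, less where a joint would pass 70% of its speed; a pose out of reach is approached as far as the arm can. A call with a gripper value outside its range is refused whole. The fingers move at their own pace and stop on an object; FORCE is the grip in N (left out, the last holds). Time passes only in rows, so rows that do not move let the fingers close. It gives the time, the measured TCP pose, the force, the opening and the grip force at its end, in the units of the state.
- telemetry.observe(): the state, without advancing time (a new reading comes with each control period).
- optics.snapshot(name): name is "side" or "top" or "wrist"; returns the picture (400x640x3 uint8, red, green, blue); there is no depth.
- optics.camera_info(name): a dict with "fx", "fy", "cx", "cy" (pixels), "pose" (4x4, takes a point from camera to world coordinates); the wrist camera has in their place "hand_eye" (4x4, takes a point from camera to tool coordinates, whose origin is the TCP and whose axes are the flange's). Camera axes: x right, y down, z forward; pixel columns grow to the right and rows downward; lengths in m; the calibration is good to about 2 mm. A picture is of the moment at which its call begins: read the wrist's pose just before it. camera_info takes no time and is no camera call.
- robot.close_job(): hands the job in; it is judged then, once.
The state is a dict: "clock": time; "qpos": joint angles; "joint_vel": joint speeds; "joint_torque": joint torques, N m; "position": TCP position; "tool_rot": TCP orientation; "wrist_force": force on the tool from outside, world axes, zero at the start; "moment": the same for the moment, N m; "finger_gap": finger opening in m; "gripper_force": force on a finger pad.
Only numpy, scipy, OpenCV 4.12 (cv2) and the standard library are available. Lean on these libraries where they do the work, as an engineer would, in place of code of your own. Each camera call takes 0.05 s, during which the arm holds its last target. There are 200 camera calls.

## Working session

There is one attempt and no reset: what is moved stays moved. The work goes in short steps, Python scripts to look and compute and a shell command to move; the robot and the scene stay as the last step left them, time stands still between calls to the robot, and variables do not carry over. Pictures are saved under pics/ and viewed, at most 14 in all, crops included, and the job is handed in when it is done.

```bash
ls; mkdir -p pics
cat > h.py <<'E'
import numpy as np, cv2
from scipy.spatial.transform import Rotation as R
from plant import telemetry, optics, robot
def snap(n,f): 
    s=telemetry.observe(); im=optics.snapshot(n); cv2.imwrite('pics/'+f,im[:,:,::-1]); return s,im
def campose(n,s=None):
    c=optics.camera_info(n)
    if 'pose' in c: return c,np.array(c['pose'])
    T=np.eye(4);T[:3,:3]=R.from_quat(s['tool_rot']).as_matrix();T[:3,3]=s['position']
    return c,T@np.array(c['hand_eye'])
def px2w(n,u,v,z,s=None):
    c,T=campose(n,s); d=T[:3,:3]@np.array([(u-c['cx'])/c['fx'],(v-c['cy'])/c['fy'],1]); o=T[:3,3]
    return o+d*(z-o[2])/d[2]
def w2px(n,p,s=None):
    c,T=campose(n,s); q=np.linalg.inv(T)@np.append(p,1); return c['fx']*q[0]/q[2]+c['cx'],c['fy']*q[1]/q[2]+c['cy']
E
python3 - <<'E'
from h import *
for n in('top','side'): snap(n,n+'0.png'); print(n,np.round(campose(n)[1],3).tolist(),campose(n)[0]['fx'])
s=telemetry.observe();print(s['position'],s['tool_rot'],R.from_quat(s['tool_rot']).as_matrix().round(3).tolist(),robot.finger_overhang); print(np.round(optics.camera_info('wrist')['hand_eye'],3).tolist())
E
```

```text
pics
top [[-0.005, -0.986, 0.167, 0.361], [-1.0, 0.003, -0.012, 0.008], [0.011, -0.167, -0.986, 1.192], [0.0, 0.0, 0.0, 1.0]] 440.09395256850917
side [[-0.776, -0.449, 0.443, -0.022], [-0.631, 0.554, -0.544, 0.742], [-0.002, -0.702, -0.713, 1.072], [0.0, 0.0, 0.0, 1.0]] 511.2320820307198
[ 0.28780069 -0.60999956  0.3026818 ] [ 9.75805662e-01  2.18637332e-01 -1.92961268e-04 -9.95233730e-04] [[0.904, 0.427, -0.001], [0.427, -0.904, 0.002], [0.0, -0.002, -1.0]] 0.0726
[[0.001, -0.963, -0.271, 0.069], [1.0, 0.0, 0.001, 0.0], [-0.0, -0.271, 0.963, -0.069], [0.0, 0.0, 0.0, 1.0]]
```

View pics/top0.png

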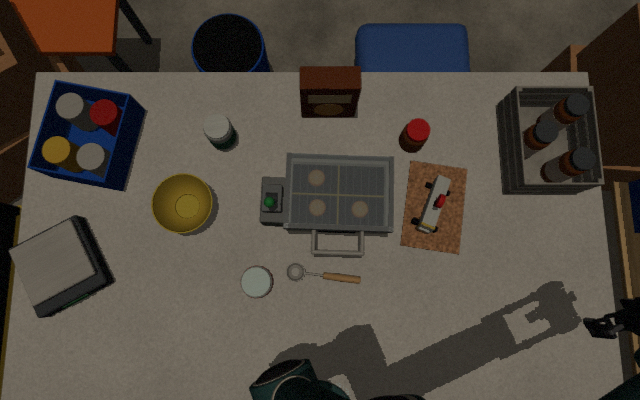

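View pics/side0.png

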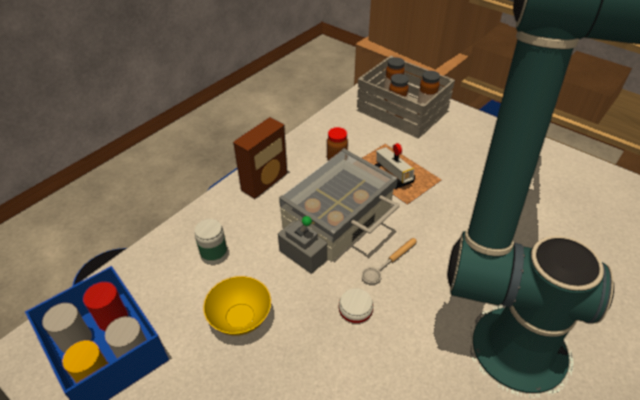

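Top view: dryer around (340,195), its pod at (271,200) and bar at (338,252). Discs are at (316,178), (317,208) and (361,209), the bowl at (183,204), the shaker at (435,204) with mouth near (424,230), and the knob at (440,201). I'll enlarge it.

Run:
```python
from h import *
im=cv2.imread('pics/top0.png')[140:300,240:480]
cv2.imwrite('pics/top0c.png',cv2.resize(im,None,fx=3.33,fy=3.33,interpolation=cv2.INTER_CUBIC))
```

```text
(no output)
```

View pics/top0c.png

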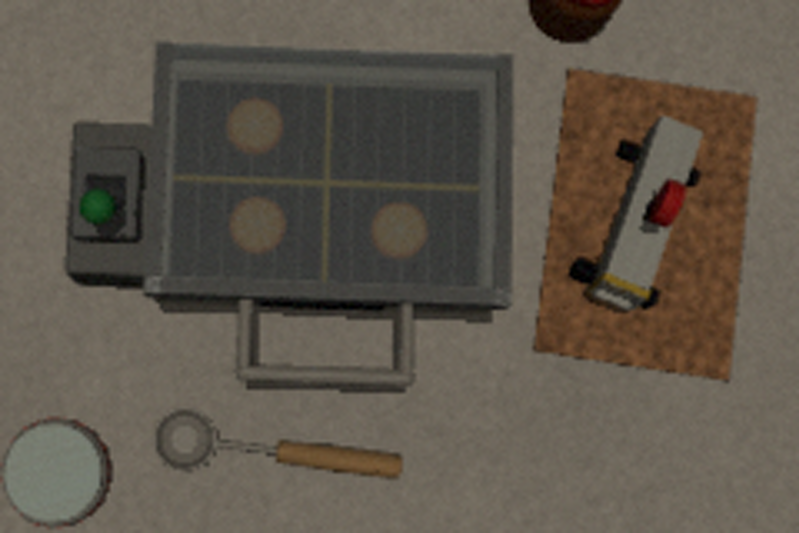

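Run:
```python
from h import *
def P(u,v,z): return px2w('top',240+u/3.3333,140+v/3.3333,z)
for n,u,v,z in [('ribc',328,184,.066),('ribL',175,178,.066),('ribR',480,188,.066),('ribfar',331,84,.066),('ribnear',324,282,.066),('barL',245,378,.11),('barR',408,378,.11),('ball',97,206,.097+.056),
 ('d1',254,125,.074),('d2',258,223,.074),('d3',399,230,.074),('knob',667,203,.103),('mouthtop',625,284,.06),('tailtop',681,124,.06),('m1',568,70,.003),('m2',756,97,.003),('m3',729,380,.003),('m4',535,350,.003),('tin',55,472,.036),('spoon',185,438,.01),('spoonh',340,458,.01)]:
  print(n,P(u,v,z).round(3))
for n,u,v,z in [('bowlrim',183,204,.06),('bowlbot',188,207,.004),('can',218,128,.105),('jar',418,129,.1)]: print(n,px2w('top',u,v,z).round(3))
for n,p in [('knob',(398,151)),('ball',(307,220))]: print(n,px2w('side',*p,.103 if n=='knob' else .153).round(3))
```

```text
ribc [ 0.577 -0.061  0.066]
ribL [0.582 0.059 0.066]
ribR [ 0.573 -0.18   0.066]
ribfar [ 0.657 -0.064  0.066]
ribnear [ 0.5   -0.057  0.066]
barL [0.424 0.005 0.11 ]
barR [ 0.423 -0.115  0.11 ]
ball [0.545 0.111 0.153]
d1 [ 0.623 -0.003  0.074]
d2 [ 0.545 -0.006  0.074]
d3 [ 0.539 -0.115  0.074]
knob [ 0.554 -0.315  0.103]
mouthtop [ 0.498 -0.292  0.06 ]
tailtop [ 0.626 -0.342  0.06 ]
m1 [ 0.686 -0.267  0.003]
m2 [ 0.662 -0.424  0.003]
m3 [ 0.426 -0.388  0.003]
m4 [ 0.451 -0.231  0.003]
tin [0.356 0.152 0.036]
spoon [0.382 0.052 0.01 ]
spoonh [ 0.366 -0.071  0.01 ]
bowlrim [0.556 0.343 0.06 ]
bowlbot [0.557 0.346 0.004]
can [0.747 0.249 0.105]
jar [ 0.745 -0.268  0.1  ]
knob [ 0.546 -0.311  0.103]
ball [0.544 0.106 0.153]
```

```bash
cat > go.py <<'E'
import sys
from h import *
# go.py gx gy gz yaw(deg): remaining turn about tool z, and grasp-point shift in tool axes after that turn
def main(gx,gy,gz,yaw):
    s=telemetry.observe(); M=R.from_quat(s['tool_rot']).as_matrix(); g=np.array(s['position'])+M[:,2]*.054
    c,n=np.cos(np.radians(yaw)),np.sin(np.radians(yaw)); T=np.array([[c,n,0],[n,-c,0],[0,0,-1]]).T
    print('t',round(s['clock'],2),'g',g.round(4),'q',np.round(s['qpos'],2),'F',np.round(s['wrist_force'],1),'gap',round(s['finger_gap'],4),round(s['gripper_force'],1))
    print('turn(now tool, deg)',np.degrees(R.from_matrix(M.T@T).as_rotvec()).round(2),'shift mm(after)',(T.T@(np.array([gx,gy,gz])-g)*1000).round(1))
main(*map(float,sys.argv[1:]))
E
Z='[0,0,0,0,0,-7.8,0.045]'
python3 -m creep '[[[0,0,0,0,0,-7.8,0.045],[0,0,0,0,0,-7.8,0.045],[0,0,0,0,0,-7.8,0.045],[0,0,0,0,0,-7.8,0.045],[0,0,0,0,0,-7.8,0.045],[0,0,0,0,0,-7.8,0.045],[0,0,0,0,0,-7.8,0.045],[0,0,0,0,0,-7.8,0.045]]]' 50
python3 -m creep '[[[0.0467,0.0095,0,0,0,0,0.045],[0.0467,0.0095,0,0,0,0,0.045],[0.0467,0.0095,0,0,0,0,0.045],[0.0467,0.0095,0,0,0,0,0.045],[0.0467,0.0095,0,0,0,0,0.045],[0.0467,0.0095,0,0,0,0,0.045],[0.0467,0.0095,0,0,0,0,0.045],[0.0467,0.0095,0,0,0,0,0.045],[0.0467,0.0095,0,0,0,0,0.045],[0.0467,0.0095,0,0,0,0,0.045],[0.0467,0.0095,0,0,0,0,0.045],[0.0467,0.0095,0,0,0,0,0.045],[0,0,0,0,0,0,0.045]]]'
python3 go.py 0.4246 -0.055 0.11 87.7
python3 -c "
from h import *
s,_=snap('wrist','w1.png'); print(w2px('wrist',[.4246,-.055,.11],s))"
```

```text
clock: 0.9
position: [0.2879, -0.6102, 0.3031]
tool_rot: [0.719, 0.695, 0.0, -0.001]
wrist_force: [-0.8, 0.2, 0.6]
finger_gap: 0.045
gripper_force: 0.0
clock: 2.2
position: [0.4252, -0.0502, 0.3036]
tool_rot: [0.719, 0.695, 0.001, -0.001]
wrist_force: [0.1, 0.5, 0.1]
finger_gap: 0.0448
gripper_force: 0.0
t 2.2 g [ 0.4252 -0.0501  0.2496] q [-0.18 -0.22  2.1   0.    1.26 -0.14] F [0.1 0.5 0.1] gap 0.0448 0.0
turn(now tool, deg) [ 0.   -0.14  0.39] shift mm(after) [ -5.   -0.4 139.6]
(np.float64(315.5315348338726), np.float64(200.77607265029582))
```

View pics/w1.png

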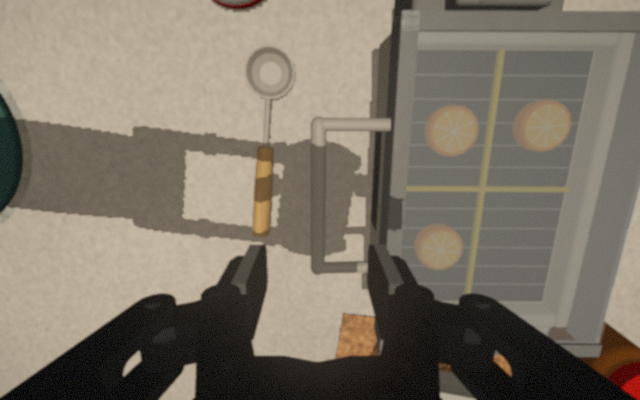

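Bar middle at (318,196), against a prediction of (316,201), so the estimate holds. Next I descend, grip and follow the arc.

```bash
python3 -m creep '[[[-0.005,0,0.04,0,0,0,0.045],[0,0,0.04,0,0,0,0.045],[0,0,0.04,0,0,0,0.045],[0,0,0.018,0,0,0,0.045],[0,0,0,0,0,0,0.045],[0,0,0,0,0,0,0],[0,0,0,0,0,0,0],[0,0,0,0,0,0,0],[0,0,0,0,0,0,0],[0,0,0,0,0,0,0]]]' 40
python3 go.py 0.4246 -0.055 0.11 87.7
python3 -m creep '[[[0,0.0034,-0.0244,0,0,0,0],[0,0.0058,-0.0239,0,0,0,0],[0,0.0082,-0.0232,0,0,0,0],[0,0.0105,-0.0223,0,0,0,0],[0,0.0126,-0.0211,0,0,0,0],[0,0.0147,-0.0197,0,0,0,0],[0,0.0166,-0.0182,0,0,0,0],[0,0.0183,-0.0164,0,0,0,0]]]'
python3 go.py 0.5 -0.055 0.28 87.7
```

```text
clock: 3.25
position: [0.4252, -0.0609, 0.1668]
tool_rot: [0.721, 0.693, 0.0, 0.001]
wrist_force: [-0.8, -4.6, 0.1]
finger_gap: 0.0102
gripper_force: 39.0
t 3.25 g [ 0.4254 -0.061   0.1128] q [-0.2  -0.08  2.25 -0.    0.97 -0.16] F [-0.8 -4.6  0.1] gap 0.0102 39.0
turn(now tool, deg) [ 0.12  0.1  -0.01] shift mm(after) [ 5.9 -1.   2.8]
clock: 4.05
position: [0.5092, -0.0642, 0.3376]
tool_rot: [0.721, 0.693, -0.006, -0.005]
wrist_force: [-25.1, -3.1, 24.5]
finger_gap: 0.0103
gripper_force: 40.2
t 4.05 g [ 0.5084 -0.0642  0.2836] q [-0.17 -0.06  1.89 -0.    1.32 -0.13] F [-25.1  -3.1  24.5] gap 0.0103 40.2
turn(now tool, deg) [-0.89  0.09 -0.02] shift mm(after) [ 8.9 -8.7  3.6]
```

```bash
python3 -m creep '[[[0,0,0,0,0,0,0],[0,0,0,0,0,0,0]]]' 25
python3 go.py 0.5 -0.055 0.28 87.7
```

```text
clock: 4.25
position: [0.5119, -0.0642, 0.34]
tool_rot: [0.721, 0.693, -0.003, -0.002]
wrist_force: [-22.4, -1.5, 23.9]
finger_gap: 0.01
gripper_force: 40.8
t 4.25 g [ 0.5116 -0.0643  0.286 ] q [-0.17 -0.06  1.89 -0.    1.31 -0.13] F [-22.4  -1.5  23.9] gap 0.01 40.8
turn(now tool, deg) [-0.35  0.1  -0.02] shift mm(after) [  8.8 -11.9   6. ]
```

```bash
python3 -m creep '[[[0,-0.005,-0.005,0,0,0,0],[0,0,0,0,0,0,0]]]' 25
python3 go.py 0.5 -0.055 0.28 87.7
```

```text
clock: 4.45
position: [0.5106, -0.0642, 0.3399]
tool_rot: [0.721, 0.693, 0.001, 0.002]
wrist_force: [4.0, -3.7, -7.0]
finger_gap: 0.0102
gripper_force: 37.6
t 4.45 g [ 0.5108 -0.0643  0.2859] q [-0.17 -0.07  1.9  -0.    1.31 -0.13] F [ 4.  -3.7 -7. ] gap 0.0102 37.6
turn(now tool, deg) [ 0.23  0.08 -0.04] shift mm(after) [  8.8 -11.2   5.9]
```

```bash
python3 -m creep '[[[0,0.0196,-0.0148,0,0,0,0],[0,0.021,-0.0128,0,0,0,0],[0,0.0222,-0.0107,0,0,0,0],[0,0.0231,-0.0084,0,0,0,0],[0,0,0,0,0,0,0]]]' 25
python3 go.py 0.5 -0.055 0.28 87.7
```

```text
clock: 4.95
position: [0.598, -0.0675, 0.3891]
tool_rot: [0.721, 0.693, 0.001, 0.002]
wrist_force: [-2.9, -3.8, 6.9]
finger_gap: 0.0101
gripper_force: 37.8
t 4.95 g [ 0.5983 -0.0676  0.3351] q [-0.15  0.08  1.66 -0.    1.4  -0.11] F [-2.9 -3.8  6.9] gap 0.0101 37.8
turn(now tool, deg) [ 0.25  0.05 -0.02] shift mm(after) [  8.6 -98.7  55.1]
```

```bash
python3 -m creep '[[[0,0.0238,-0.0065,0,0,0,0],[0,0.0243,-0.0036,0,0,0,0],[0,0.0246,-0.0012,0,0,0,0],[0,0.012,0,0,0,0,0],[0,0,0,0,0,0,0.06],[0,0,0,0,0,0,0.06],[0,0,-0.03,0,0,0,0.06],[0,-0.02,-0.04,0,0,0,0.06],[0,-0.04,0,0,0,0,0.06],[0,-0.04,0,0,0,0,0.06],[0,0,0,0,0,0,0.06]]]' 25
python3 go.py 0.545 -0.006 0.25 -2.3
python3 -c "
from h import *
snap('top','t2.png'); im=cv2.imread('pics/t2.png')[130:290,140:380]
cv2.imwrite('pics/t2c.png',cv2.resize(im,None,fx=3.3333,fy=3.3333,interpolation=cv2.INTER_CUBIC))"
```

```text
clock: 6.05
position: [0.5749, -0.0658, 0.4683]
tool_rot: [0.721, 0.692, -0.001, -0.001]
wrist_force: [0.4, 0.1, -0.4]
finger_gap: 0.0599
gripper_force: 0.0
t 6.05 g [ 0.5747 -0.0657  0.4143] q [-0.16  0.03  1.58  0.    1.54 -0.12] F [ 0.4  0.1 -0.4] gap 0.0599 0.0
turn(now tool, deg) [-0.15  0.09 89.96] shift mm(after) [-32.1 -58.5 164.3]
```

View pics/t2c.png

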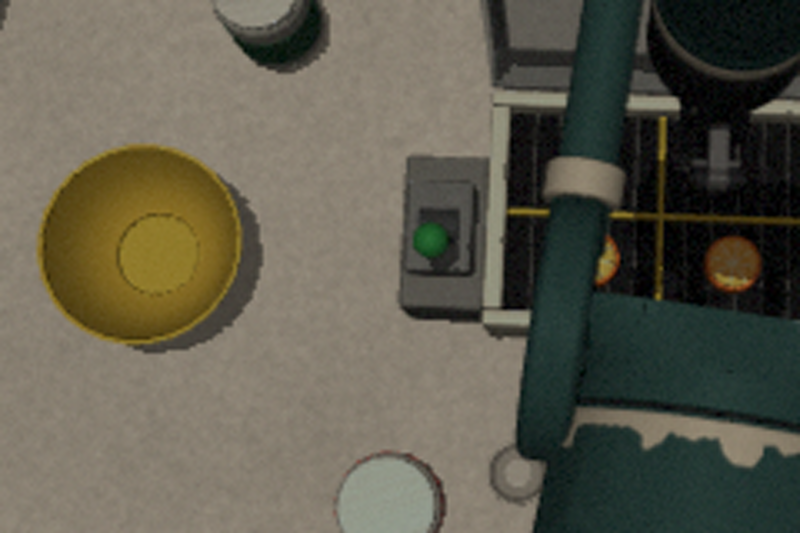

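The hood is open, with its panel standing at the back. The bowl rim centre is at crop (141,244), unchanged. I turn the gripper and hover over disc 2.

```bash
python3 -m creep '[[[0,0,0,0,0,-8.18,0.064],[0,0,0,0,0,-8.18,0.064],[0,0,0,0,0,-8.18,0.064],[0,0,0,0,0,-8.18,0.064],[0,0,0,0,0,-8.18,0.064],[0,0,0,0,0,-8.18,0.064],[0,0,0,0,0,-8.18,0.064],[0,0,0,0,0,-8.18,0.064],[0,0,0,0,0,-8.18,0.064],[0,0,0,0,0,-8.18,0.064],[0,0,0,0,0,-8.18,0.064],[0.008,0.0147,0.04,0,0,0,0.064],[0.008,0.0147,0.04,0,0,0,0.064],[0.008,0.0147,0.04,0,0,0,0.064],[0.008,0.0147,0.04,0,0,0,0.064],[0,0,0.04,0,0,0,0.064],[0,0,0,0,0,0,0.064]]]'
python3 go.py 0.545 -0.006 0.08 177.7
python3 -c "
from h import *
s,_=snap('wrist','w3.png')
for p in ([.545,-.006,.074],[.623,-.003,.074],[.539,-.115,.074],[.577,-.061,.066]): print(w2px('wrist',p,s))"
```

```text
clock: 7.8
position: [0.5464, -0.0056, 0.261]
tool_rot: [0.02, 1.0, 0.0, -0.007]
wrist_force: [-0.9, -1.3, -1.0]
finger_gap: 0.0636
gripper_force: 0.0
t 7.8 g [ 0.5457 -0.0056  0.207 ] q [-0.06  0.06  1.92  0.    1.17 -1.59] F [-0.9 -1.3 -1. ] gap 0.0636 0.0
turn(now tool, deg) [ 0.03 -0.76 -0.01] shift mm(after) [  0.7  -0.5 127. ]
(np.float64(316.04427287701037), np.float64(196.89407005833607))
(np.float64(323.4208437113293), np.float64(287.2573741954457))
(np.float64(174.93885763021322), np.float64(194.82644322102104))
(np.float64(250.89416585411936), np.float64(234.65851376767768))
```

View pics/w3.png

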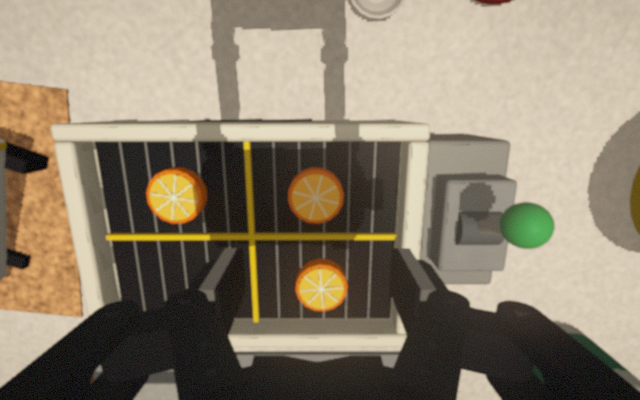

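Discs at (316,195), (321,287) and (176,195) match the predictions within 2 px. Picking disc 2.

```bash
python3 -m creep '[[[0,0,0.04,0,0,0,0.064],[0,0,0.04,0,0,0,0.064],[0,0,0.03,0,0,0,0.064],[0,0,0.02,0,0,0,0.064],[0,0,0,0,0,0,0.064]]]' 30
python3 go.py 0.545 -0.006 0.077 177.7
python3 -m creep '[[[0,0,0,0,0,0,0.02],[0,0,0,0,0,0,0.02],[0,0,0,0,0,0,0.02],[0,0,0,0,0,0,0.02],[0,0,-0.01,0,0,0,0.02],[0,0,-0.03,0,0,0,0.02],[0,0,-0.045,0,0,0,0.02],[0,0,-0.045,0,0,0,0.02],[0,0,-0.045,0,0,0,0.02],[0,0,0,0,0,0,0.02]]]' 30
python3 go.py 0.556 0.344 0.07 177.7
```

```text
clock: 8.35
position: [0.5507, -0.0068, 0.1375]
tool_rot: [0.021, 1.0, 0.0, -0.001]
wrist_force: [-0.5, 0.6, 0.5]
finger_gap: 0.0642
gripper_force: 0.0
t 8.35 g [ 0.5505 -0.0068  0.0835] q [-0.06  0.19  2.02  0.    0.93 -1.59] F [-0.5  0.6  0.5] gap 0.0642 0.0
turn(now tool, deg) [ 0.01 -0.13 -0.1 ] shift mm(after) [5.6 0.5 6.5]
clock: 9.35
position: [0.5542, -0.0066, 0.3228]
tool_rot: [0.021, 1.0, -0.0, 0.008]
wrist_force: [1.5, -0.2, 0.1]
finger_gap: 0.0413
gripper_force: 30.4
t 9.35 g [ 0.555  -0.0066  0.2688] q [-0.06  0.02  1.85  0.    1.26 -1.59] F [ 1.5 -0.2  0.1] gap 0.0413 30.4
turn(now tool, deg) [-0.01  0.89 -0.06] shift mm(after) [ 13.1 350.4 198.8]
```

```bash
python3 -m creep '[[[0,0.035,0,0,0,0,0.02],[0.002,0.045,0,0,0,0,0.02],[0.002,0.045,0,0,0,0,0.02],[0.002,0.045,0,0,0,0,0.02],[0.002,0.045,0,0,0,0,0.02],[0.002,0.045,0,0,0,0,0.02],[0.002,0.045,0,0,0,0,0.02],[0.001,0.045,0,0,0,0,0.02],[0,0,0,0,0,0,0.02],[0,0,0.045,0,0,0,0.02],[0,0,0.045,0,0,0,0.02],[0,0,0.045,0,0,0,0.02],[0,0,0.045,0,0,0,0.02],[0,0,0.02,0,0,0,0.02],[0,0,0,0,0,0,0.02]]]'
python3 go.py 0.556 0.344 0.07 177.7
```

```text
clock: 10.85
position: [0.5488, 0.3411, 0.1082]
tool_rot: [0.021, 1.0, -0.003, -0.004]
wrist_force: [-0.5, -0.8, -1.1]
finger_gap: 0.0407
gripper_force: 30.5
t 10.85 g [0.5484 0.3409 0.0542] q [ 0.52  0.39  1.82 -0.    0.94 -1.01] F [-0.5 -0.8 -1.1] gap 0.0407 30.5
turn(now tool, deg) [-0.31 -0.48 -0.09] shift mm(after) [ -7.5   3.4 -15.8]
```

```bash
python3 -m creep '[[[0,0,0,0,0,0,0.066],[0,0,0,0,0,0,0.066],[0,0,0,0,0,0,0.066],[0,0,-0.04,0,0,0,0.066],[0,0,-0.04,0,0,0,0.066],[0,0,-0.04,0,0,0,0.066],[0,0,-0.04,0,0,0,0.066],[0,0,-0.04,0,0,0,0.066],[-0.0111,-0.0426,0,0,0,0,0.066],[-0.0111,-0.0426,0,0,0,0,0.066],[-0.0111,-0.0426,0,0,0,0,0.066],[-0.0111,-0.0426,0,0,0,0,0.066],[-0.0111,-0.0426,0,0,0,0,0.066],[-0.0111,-0.0426,0,0,0,0,0.066],[-0.0111,-0.0426,0,0,0,0,0.066],[-0.0111,-0.0426,0,0,0,0,0.066],[0,0,0,0,0,0,0.066]]]'
python3 go.py 0.623 -0.003 0.081 177.7
```

```text
clock: 12.55
position: [0.6279, -0.0056, 0.3152]
tool_rot: [0.023, 1.0, -0.001, 0.002]
wrist_force: [-0.5, -0.0, -0.5]
finger_gap: 0.0661
gripper_force: 0.0
t 12.55 g [ 0.6281 -0.0057  0.2612] q [-0.05  0.17  1.7  -0.    1.27 -1.57] F [-0.5 -0.  -0.5] gap 0.0661 0.0
turn(now tool, deg) [-0.14  0.22 -0.36] shift mm(after) [  5.2   2.5 180.2]
```

```bash
python3 -m creep '[[[0.005,0.0025,0.04,0,0,0,0.066],[0,0,0.045,0,0,0,0.066],[0,0,0.045,0,0,0,0.066],[0.003,0,0.03,0,0,0,0.066],[0,0,0.02,0,0,0,0.066],[0,0,0,0,0,0,0.066],[0,0,0,0,0,0,0.02],[0,0,0,0,0,0,0.02],[0,0,0,0,0,0,0.02],[0,0,0,0,0,0,0.02]]]' 30
python3 go.py 0.623 -0.003 0.081 177.7
python3 -m creep '[[[0,0,-0.01,0,0,0,0.02],[0,0,-0.03,0,0,0,0.02],[0,0,-0.045,0,0,0,0.02],[0,0,-0.045,0,0,0,0.02],[0,0,-0.055,0,0,0,0.02],[0.005,0.03,0,0,0,0,0.02],[0.01,0.045,0,0,0,0,0.02],[0.01,0.045,0,0,0,0,0.02],[0.01,0.045,0,0,0,0,0.02],[0.01,0.045,0,0,0,0,0.02],[0.01,0.045,0,0,0,0,0.02],[0.01,0.045,0,0,0,0,0.02],[0.01,0.045,0,0,0,0,0.02],[0,0,0,0,0,0,0.02]]]'
python3 go.py 0.556 0.344 0.07 177.7
```

```text
clock: 13.55
position: [0.6206, 0.0025, 0.1358]
tool_rot: [0.021, 1.0, 0.0, 0.002]
wrist_force: [0.4, 0.9, 6.7]
finger_gap: 0.0426
gripper_force: 31.0
t 13.55 g [0.6209 0.0025 0.0818] q [-0.04  0.31  1.87  0.    0.95 -1.57] F [0.4 0.9 6.7] gap 0.0426 31.0
turn(now tool, deg) [ 0.02  0.27 -0.07] shift mm(after) [-2.4 -5.4  0.8]
clock: 14.95
position: [0.5563, 0.3553, 0.3135]
tool_rot: [0.018, 1.0, 0.001, -0.0]
wrist_force: [0.7, -0.0, -0.2]
finger_gap: 0.0419
gripper_force: 30.6
t 14.95 g [0.5563 0.3555 0.2595] q [ 0.53  0.23  1.63  0.    1.28 -1.01] F [ 0.7 -0.  -0.2] gap 0.0419 30.6
turn(now tool, deg) [ 0.15 -0.03  0.24] shift mm(after) [ -0.2 -11.5 189.5]
```

```bash
python3 -m creep '[[[0,-0.0115,0.045,0,0,0,0.02],[0,0,0.045,0,0,0,0.02],[0,0,0.045,0,0,0,0.02],[0,0,0.04,0,0,0,0.02],[0,0,0,0,0,0,0.02],[0,0,0,0,0,0,0.066],[0,0,0,0,0,0,0.066],[0,0,0,0,0,0,0.066],[0,0,-0.04,0,0,0,0.066],[0,0,-0.045,0,0,0,0.066],[0,0,-0.045,0,0,0,0.066],[0,0,-0.045,0,0,0,0.066],[0,0,-0.01,0,0,0,0.066]]]'
python3 -m creep '[[[0,-0.0459,0,0,0,0,0.066],[0,-0.0459,0,0,0,0,0.066],[0,-0.0459,0,0,0,0,0.066],[0,-0.0459,0,0,0,0,0.066],[0,-0.0459,0,0,0,0,0.066],[0,-0.0459,0,0,0,0,0.066],[0,-0.0459,0,0,0,0,0.066],[0,-0.0459,0,0,0,0,0.066],[0,-0.0459,0,0,0,0,0.066],[0,-0.0459,0,0,0,0,0.066],[0,0,0,0,0,0,0.066]]]'
python3 go.py 0.539 -0.115 0.081 177.7
```

```text
clock: 16.25
position: [0.5605, 0.3403, 0.3341]
tool_rot: [0.021, 1.0, 0.004, 0.007]
wrist_force: [0.2, 0.6, 0.2]
finger_gap: 0.0662
gripper_force: 0.0
clock: 17.35
position: [0.5385, -0.1249, 0.3246]
tool_rot: [0.023, 1.0, -0.002, 0.001]
wrist_force: [0.9, 0.2, -0.6]
finger_gap: 0.0657
gripper_force: 0.0
t 17.35 g [ 0.5386 -0.1251  0.2706] q [-0.27  0.02  1.84 -0.    1.28 -1.8 ] F [ 0.9  0.2 -0.6] gap 0.0657 0.0
turn(now tool, deg) [-0.17  0.15 -0.38] shift mm(after) [ -0.   10.1 189.6]
```

```bash
python3 -m creep '[[[0,0.006,0.04,0,0,0,0.066],[0,0,0.045,0,0,0,0.066],[0,0,0.045,0,0,0,0.066],[0.003,0,0.04,0,0,0,0.066],[0,0,0.02,0,0,0,0.066],[0,0,0,0,0,0,0.066],[0,0,0,0,0,0,0.02],[0,0,0,0,0,0,0.02],[0,0,0,0,0,0,0.02],[0,0,0,0,0,0,0.02]]]' 30
python3 go.py 0.539 -0.115 0.081 177.7
python3 -m creep '[[[0,0,-0.01,0,0,0,0.02],[0,0,-0.03,0,0,0,0.02],[0,0,-0.045,0,0,0,0.02],[0,0,-0.045,0,0,0,0.02],[0,0,-0.055,0,0,0,0.02],[0,0.035,0,0,0,0,0.02],[0,0.047,0,0,0,0,0.02],[0,0.047,0,0,0,0,0.02],[0,0.047,0,0,0,0,0.02],[0,0.047,0,0,0,0,0.02],[0,0.047,0,0,0,0,0.02],[0,0.047,0,0,0,0,0.02],[0,0.047,0,0,0,0,0.02],[0,0.047,0,0,0,0,0.02],[0,0.042,0,0,0,0,0.02],[0,0,0,0,0,0,0.02]]]'
python3 go.py 0.556 0.344 0.07 177.7
```

```text
clock: 18.35
position: [0.5378, -0.1141, 0.1355]
tool_rot: [0.021, 1.0, -0.0, 0.002]
wrist_force: [0.1, 0.4, 6.3]
finger_gap: 0.0424
gripper_force: 31.0
t 18.35 g [ 0.538  -0.1141  0.0815] q [-0.25  0.19  2.03  0.    0.92 -1.78] F [0.1 0.4 6.3] gap 0.0424 31.0
turn(now tool, deg) [-0.04  0.26 -0.06] shift mm(after) [-1.  -0.8  0.5]
clock: 19.95
position: [0.5539, 0.3436, 0.3133]
tool_rot: [0.018, 1.0, 0.001, 0.0]
wrist_force: [-0.5, -0.3, -0.1]
finger_gap: 0.0425
gripper_force: 30.6
t 19.95 g [0.5539 0.3437 0.2593] q [ 0.52  0.21  1.65  0.    1.28 -1.02] F [-0.5 -0.3 -0.1] gap 0.0425 30.6
turn(now tool, deg) [ 0.13 -0.    0.2 ] shift mm(after) [ -2.1   0.3 189.3]
```

```bash
python3 -m creep '[[[0,0,0.045,0,0,0,0.02],[0,0,0.045,0,0,0,0.02],[0,0,0.045,0,0,0,0.02],[0,0,0.04,0,0,0,0.02],[0,0,0,0,0,0,0.02],[0,0,0,0,0,0,0.066],[0,0,0,0,0,0,0.066],[0,0,0,0,0,0,0.066],[0,0,-0.04,0,0,0,0.066],[0,0,-0.045,0,0,0,0.066],[0,0,-0.045,0,0,0,0.066],[0,0,-0.045,0,0,0,0.066],[0,0,-0.04,0,0,0,0.066],[0,0,0,0,0,0,0.066]]]'
python3 -c "
from h import *
snap('wrist','w4.png');snap('top','t4.png'); a=cv2.imread('pics/w4.png');b=cv2.imread('pics/t4.png')
b=cv2.resize(b[130:290,380:480],(400,640))
cv2.imwrite('pics/m4.png',np.hstack([cv2.resize(a,(400,250)),cv2.resize(b,(156,250))]))
cv2.imwrite('pics/t4c.png',cv2.resize(cv2.imread('pics/t4.png')[140:290,380:480],None,fx=4,fy=4,interpolation=cv2.INTER_CUBIC))
A=cv2.resize(a,(480,300)); B=cv2.imread('pics/t4c.png'); C=np.zeros((600,800,3),np.uint8); C[:,:400]=B; C[:250,400:]=cv2.resize(a,(400,250)); C[250:500,400:]=cv2.resize(cv2.imread('pics/t4.png'),(400,250)); cv2.imwrite('pics/m4.png',C)"
python3 go.py 0.556 0.344 0.07 177.7
```

```text
clock: 21.35
position: [0.5575, 0.3404, 0.3652]
tool_rot: [0.021, 1.0, 0.005, 0.008]
wrist_force: [1.0, -0.1, 0.8]
finger_gap: 0.066
gripper_force: 0.0
t 21.45 g [0.5558 0.3395 0.3036] q [ 0.51  0.19  1.6  -0.    1.35 -1.02] F [-0.1  0.4 -0.7] gap 0.066 0.0
turn(now tool, deg) [ 0.22  0.36 -0.06] shift mm(after) [  0.    4.5 233.6]
```

View pics/m4.png

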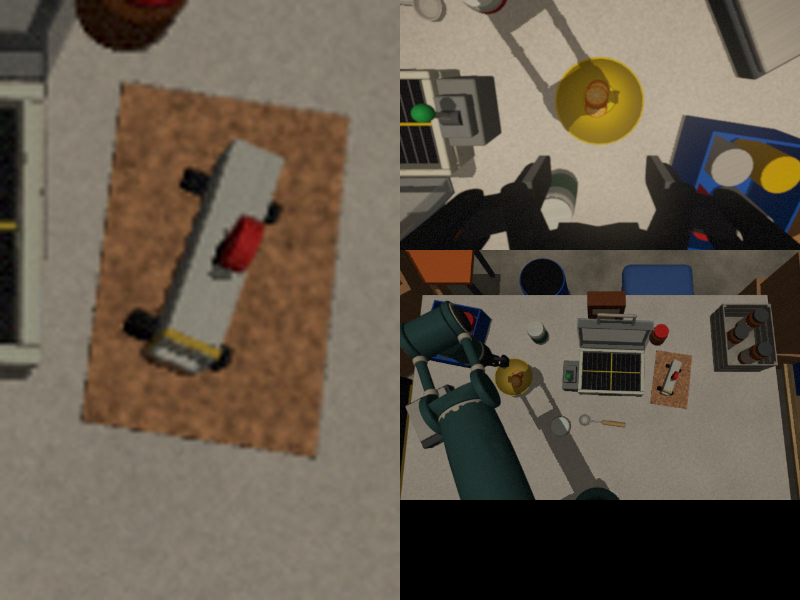

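```bash
python3 - <<'E'
from h import *
a=px2w('top',428.75,225.5,.073); b=px2w('top',444.75,177.5,.049); k=px2w('top',440.2,200.7,.103)
print(a,b,k,np.degrees(np.arctan2(*(b-a)[1::-1])))
E
python3 go.py 0.552 -0.315 0.25 68
```

```text
[ 0.49574138 -0.2914654   0.073     ] [ 0.6274251  -0.34692386  0.049     ] [ 0.5549377 -0.3154136  0.103    ] -22.838341040222094
t 21.45 g [0.5558 0.3395 0.3036] q [ 0.51  0.19  1.6  -0.    1.35 -1.02] F [-0.1  0.4 -0.7] gap 0.066 0.0
turn(now tool, deg) [4.9000e-01 3.0000e-02 1.0964e+02] shift mm(after) [-608.3  241.6   53.6]
```

Discs are stacked in the bowl (wrist panel around (597,100)), the hood is open and the shaker hasn't moved. Next I go above the knob and take one close look.

```bash
python3 -m creep '[[[0,0,0,0,0,6.57,0.06],[0,0,0,0,0,6.57,0.06],[0,0,0,0,0,6.57,0.06],[-0.0175,-0.0434,0,0,0,0,0.06],[-0.0175,-0.0434,0,0,0,0,0.06],[-0.0175,-0.0434,0,0,0,0,0.06],[-0.0175,-0.0434,0,0,0,0,0.06],[-0.0175,-0.0434,0,0,0,0,0.06],[-0.0175,-0.0434,0,0,0,0,0.06],[-0.0175,-0.0434,0,0,0,0,0.06],[-0.0175,-0.0434,0,0,0,0,0.06],[-0.0175,-0.0434,0,0,0,0,0.06],[-0.0175,-0.0434,0,0,0,0,0.06],[-0.0175,-0.0434,0,0,0,0,0.06],[-0.0175,-0.0434,0,0,0,0,0.06],[-0.0175,-0.0434,0,0,0,0,0.06],[-0.0175,-0.0434,0,0,0,0,0.06]]]'
python3 -m creep '[[[0,0,0.04,0,0,0,0.05],[0,0,0.04,0,0,0,0.05],[0,0,0,0,0,0,0.05]]]'
python3 go.py 0.555 -0.315 0.103 158
python3 -c "
from h import *
s,_=snap('wrist','w5.png'); print(w2px('wrist',[.5545,-.315,.103],s))"
```

```text
clock: 23.15
position: [0.5524, -0.3178, 0.3515]
tool_rot: [0.192, 0.981, 0.001, -0.001]
wrist_force: [0.7, 0.5, 0.1]
finger_gap: 0.0598
gripper_force: 0.0
clock: 23.45
position: [0.5491, -0.3144, 0.2643]
tool_rot: [0.192, 0.981, 0.003, -0.007]
wrist_force: [-2.3, 0.6, -1.6]
finger_gap: 0.0504
gripper_force: 0.0
t 23.45 g [ 0.5483 -0.314   0.2103] q [-0.56  0.22  1.73  0.    1.2  -1.74] F [-2.3  0.6 -1.6] gap 0.0504 0.0
turn(now tool, deg) [ 0.16 -0.88 -0.14] shift mm(after) [ -6.5   1.6 107.3]
(np.float64(317.97801008400916), np.float64(215.58912164063622))
```

View pics/w5.png

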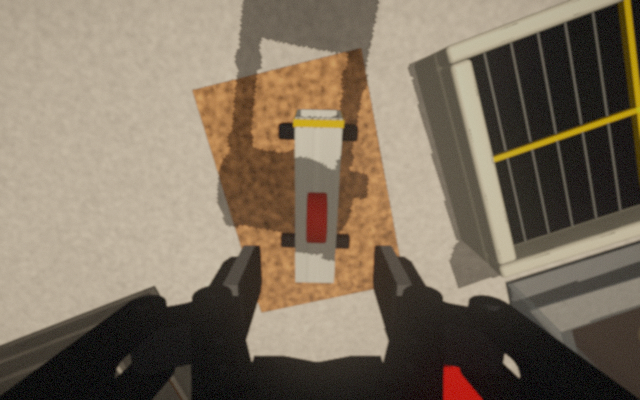

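Knob at (317,217) against a prediction of (318,216), with the axis aligned with the tool. Descend and grip.

```bash
python3 -m creep '[[[-0.004,0.001,0.04,0,0,0,0.05],[0,0,0.04,0,0,0,0.05],[0,0,0.027,0,0,0,0.05],[0,0,0,0,0,0,0.05],[0,0,0,0,0,0,0.05]]]'
python3 go.py 0.555 -0.315 0.103 158
python3 -m creep '[[[0,0,0,0,0,0,0],[0,0,0,0,0,0,0],[0,0,0,0,0,0,0],[0,0,0,0,0,0,0],[0,0,0,0,0,0,0]]]' 100
python3 go.py 0.555 -0.315 0.103 158
```

```text
clock: 24.0
position: [0.5585, -0.317, 0.168]
tool_rot: [0.191, 0.982, -0.0, 0.001]
wrist_force: [0.0, -0.3, 0.1]
finger_gap: 0.0502
gripper_force: 0.0
t 24.0 g [ 0.5586 -0.3171  0.114 ] q [-0.56  0.31  1.8  -0.    1.02 -1.74] F [ 0.  -0.3  0.1] gap 0.0502 0.0
turn(now tool, deg) [-0.02  0.1  -0.03] shift mm(after) [ 4.1  0.6 11. ]
clock: 24.5
position: [0.5588, -0.3178, 0.169]
tool_rot: [0.191, 0.981, -0.001, 0.002]
wrist_force: [-0.4, -0.7, 7.2]
finger_gap: 0.012
gripper_force: 98.4
t 24.5 g [ 0.559  -0.3179  0.115 ] q [-0.56  0.31  1.8   0.    1.02 -1.74] F [-0.4 -0.7  7.2] gap 0.012 98.4
turn(now tool, deg) [-0.04  0.26 -0.08] shift mm(after) [ 4.8  1.2 12. ]
```

```bash
python3 -m creep '[[[0,0,0,0,0,0,0.04],[0,0,0,0,0,0,0.04],[0.004,0.001,0.011,0,0,0,0.04],[0,0,0,0,0,0,0.04],[0,0,0,0,0,0,0],[0,0,0,0,0,0,0],[0,0,0,0,0,0,0],[0,0,0,0,0,0,0],[0,0,0,0,0,0,0]]]' 100
python3 go.py 0.555 -0.315 0.103 158
python3 -m creep '[[[0,0,-0.01,0,0,0,0],[0,0,-0.03,0,0,0,0],[0,0,-0.035,0,0,0,0],[0,0,-0.035,0,0,0,0],[0,0,-0.035,0,0,0,0],[0,0,0,0,0,0,0]]]'
python3 go.py 0.555 -0.1 0.25 87.7
```

```text
clock: 25.4
position: [0.5539, -0.3143, 0.1547]
tool_rot: [0.191, 0.981, 0.0, -0.0]
wrist_force: [0.4, -0.2, -2.3]
finger_gap: 0.013
gripper_force: 97.5
t 25.4 g [ 0.5539 -0.3143  0.1007] q [-0.56  0.32  1.82  0.    1.   -1.74] F [ 0.4 -0.2 -2.3] gap 0.013 97.5
turn(now tool, deg) [ 0.01 -0.04 -0.08] shift mm(after) [-1.3 -0.2 -2.3]
clock: 26.0
position: [0.5569, -0.3161, 0.3084]
tool_rot: [0.191, 0.981, -0.002, 0.006]
wrist_force: [1.0, -0.3, -1.9]
finger_gap: 0.0127
gripper_force: 97.8
t 26.0 g [ 0.5575 -0.3165  0.2544] q [-0.56  0.19  1.69  0.    1.25 -1.74] F [ 1.  -0.3 -1.9] gap 0.0127 97.8
turn(now tool, deg) [ 0.35  0.73 70.23] shift mm(after) [216.2 -11.2   4.4]
```

```bash
cat > m.py <<'E'
import sys
from h import *
def main(tx=None,ty=None,tz=None):
    s=telemetry.observe(); M=R.from_quat(s['tool_rot']).as_matrix(); p=np.array(s['position'])
    m=p+M@[.071,0,.104]; c,n=np.cos(np.radians(-2.3)),np.sin(np.radians(-2.3)); D=np.array([[c,-n,0],[n,c,0],[0,0,1]]); o=np.array([.577,-.061,0])
    print('t',round(s['clock'],2),'mouth dryer',(D.T@(m-o)).round(4),'slope',round(np.degrees(np.arcsin(-M[2,0]))-10,1),'yaw',np.degrees(np.arctan2(M[1,0],M[0,0])).round(1),'q',np.round(s['qpos'],2),'F',np.round(s['wrist_force'],1),'gap',round(s['finger_gap'],4))
    if tx is not None: print('shift mm', (M.T@(o+D@[tx,ty,tz]-m)*1000).round(1))
if __name__=='__main__': main(*map(float,sys.argv[1:]))
E
python3 -m creep '[[[0,0,0,0,0,7.8,0],[0,0,0,0,0,7.8,0],[0,0,0,0,0,7.8,0],[0,0,0,0,0,7.8,0],[0,0,0,0,0,7.8,0],[0,0,0,0,0,7.8,0],[0,0,0,0,0,7.8,0],[0,0,0,0,0,7.8,0],[0,0,0,0,0,7.8,0],[0,0,0,0,0,0,0],[0,0,0,0,-5,0,0],[0,0,0,0,-5,0,0],[0,0,0,0,-5,0,0],[0,0,0,0,-5,0,0],[0,0,0,0,0,0,0]]]'
python3 m.py -0.04 0.04 0.16
```

```text
clock: 27.5
position: [0.5537, -0.3125, 0.2986]
tool_rot: [0.708, 0.684, -0.126, 0.119]
wrist_force: [-0.1, -0.2, -3.4]
finger_gap: 0.0133
gripper_force: 97.8
t 27.5 mouth dryer [-0.0138 -0.2209  0.1766] slope 9.9 yaw 88.1 q [-0.42  0.14  1.8  -0.36  1.11 -0.23] F [-0.1 -0.2 -3.4] gap 0.0133
shift mm [251.1 -24.7 -73.3]
```

```bash
python3 -m creep '[[[0.0418,-0.0041,-0.0122,0,0,0,0],[0.0418,-0.0041,-0.0122,0,0,0,0],[0.0418,-0.0041,-0.0122,0,0,0,0],[0.0418,-0.0041,-0.0122,0,0,0,0],[0.0418,-0.0041,-0.0122,0,0,0,0],[0.0418,-0.0041,-0.0122,0,0,0,0],[0,0,0,0,0,0,0],[0,0,0,0,-4,0,0],[0,0,0,0,-4,0,0],[0,0,0,0,0,0,0]]]'
python3 m.py -0.04 0.04 0.14
```

```text
clock: 28.5
position: [0.5397, -0.0524, 0.2821]
tool_rot: [0.699, 0.674, -0.175, 0.166]
wrist_force: [-1.1, -0.5, -2.8]
finger_gap: 0.0131
gripper_force: 97.9
t 28.5 mouth dryer [-0.0381  0.0212  0.157 ] slope 17.9 yaw 88.0 q [ 0.09  0.07  1.93 -0.51  1.26  0.32] F [-1.1 -0.5 -2.8] gap 0.0131
shift mm [24.6 -1.8  6.2]
```

```bash
python3 -m creep '[[[0.0235,-0.0015,0.006,0,0,0,0],[0,0,0,0,0,0,0],[0.02,0,-0.0035,0,0,0,0],[-0.02,0,0.0035,0,0,0,0],[0,0,0,0,0,0,0],[0,0,0,0,0,0,0]]]'
python3 m.py -0.04 0.04 0.14
python3 -c "
from h import *
snap('wrist','w6.png')"
```

```text
clock: 29.1
position: [0.5394, -0.0358, 0.2674]
tool_rot: [0.7, 0.672, -0.174, 0.167]
wrist_force: [0.5, -0.4, -2.1]
finger_gap: 0.0128
gripper_force: 97.9
t 29.1 mouth dryer [-0.0385  0.0377  0.1423] slope 17.9 yaw 87.6 q [ 0.12  0.09  1.94 -0.51  1.24  0.36] F [ 0.5 -0.4 -2.1] gap 0.0128
shift mm [ 3.1 -1.5  0.9]
```

View pics/w6.png

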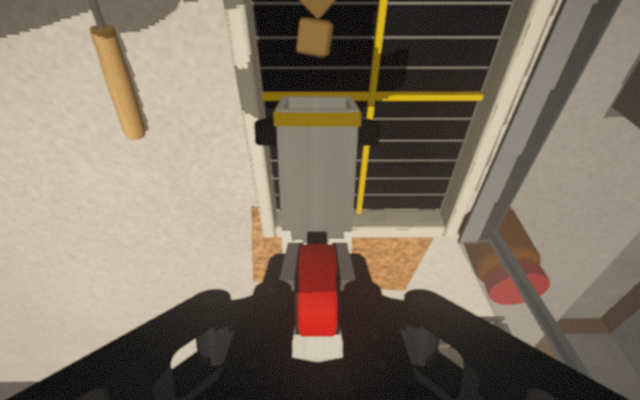

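Two cubes are out: one at (315,37) and one just beyond at (320,5), both in the near-left section. I'll write a colour detector for the remaining checks.

```bash
cat > cubes.py <<'E'
import sys
from h import *
c,n=np.cos(np.radians(-2.3)),np.sin(np.radians(-2.3)); D=np.array([[c,-n,0],[n,c,0],[0,0,1]]); o=np.array([.577,-.061,0])
def find(name):
    s,im=snap(name,'tmp_'+name+'.png'); hsv=cv2.cvtColor(cv2.GaussianBlur(im,(3,3),0),cv2.COLOR_RGB2HSV)
    m=cv2.inRange(hsv,(9,70,70),(21,215,255)); k,_,st,ce=cv2.connectedComponentsWithStats(m)
    for i in range(1,k):
        a=st[i,4]
        if a<15: continue
        d=D.T@(px2w(name,*ce[i],.070,s)-o)
        if abs(d[0])<.1 and abs(d[1])<.14: print(name,ce[i].round(0),'area',a,'bb',st[i,2:4],'dryer mm',(d[:2]*1000).round(0))
for nm in sys.argv[1:]: find(nm)
E
python3 -c "
import cv2;im=cv2.imread('pics/w6.png');print(im[35:40,313:317].mean((0,1)),cv2.cvtColor(im,cv2.COLOR_BGR2HSV)[37,315],cv2.cvtColor(im,cv2.COLOR_BGR2HSV)[2,318],cv2.cvtColor(im,cv2.COLOR_BGR2HSV)[97,300], cv2.cvtColor(im,cv2.COLOR_BGR2HSV)[118,320])"
python3 cubes.py side top wrist
python3 m.py -0.04 0.04 0.14
python3 -m creep '[[[0,0,0,0,4,0,0],[0,0,0,0,4,0,0],[0,0.02,0,0,0,0,0],[0,0.02,0,0,0,0,0],[0,0.02,0,0,0,0,0],[0,0.02,0,0,0,0,0],[0,0,0,0,0,0,0]]]'
python3 m.py 0.04 0.035 0.145
```

```text
[ 63.45 111.05 142.8 ] [ 18 141 143] [ 18 147 134] [ 20  62 128] [ 24 218 138]
side [384. 192.] area 3857 bb [131 118] dryer mm [ -77. -112.]
side [308. 193.] area 692 bb [65 65] dryer mm [81. 34.]
side [342. 192.] area 102 bb [16 17] dryer mm [ 12. -34.]
top [311. 209.] area 17 bb [6 5] dryer mm [-39.  71.]
top [306. 215.] area 27 bb [6 7] dryer mm [-56.  83.]
wrist [318.   7.] area 439 bb [38 20] dryer mm [-38.  61.]
wrist [324.  48.] area 1165 bb [36 44] dryer mm [-34.  37.]
wrist [481.  98.] area 38 bb [12 13] dryer mm [78.  3.]
wrist [262.  98.] area 26 bb [ 6 12] dryer mm [-77.   3.]
wrist [356. 106.] area 33 bb [11 14] dryer mm [-10.  -3.]
wrist [277. 109.] area 26 bb [ 9 10] dryer mm [-67.  -5.]
wrist [466. 103.] area 17 bb [14  2] dryer mm [68. -1.]
wrist [362. 192.] area 139 bb [16 58] dryer mm [  2. -87.]
t 29.3 mouth dryer [-0.0389  0.0383  0.1416] slope 18.0 yaw 87.7 q [ 0.13  0.09  1.94 -0.51  1.24  0.37] F [ 0.6  0.9 -2.1] gap 0.0128
shift mm [ 2.3 -1.1  0.7]
clock: 30.0
position: [0.6211, -0.0381, 0.2667]
tool_rot: [0.71, 0.683, -0.125, 0.121]
wrist_force: [0.2, 0.2, -2.2]
finger_gap: 0.013
gripper_force: 98.3
t 30.0 mouth dryer [0.0432 0.0558 0.1447] slope 10.0 yaw 87.7 q [ 0.05  0.21  1.77 -0.37  1.22  0.23] F [ 0.2  0.2 -2.2] gap 0.013
shift mm [-19.6  -3.3   6.8]
```

```bash
python3 cubes.py top wrist; python3 -c "
import cv2,numpy as np
a=cv2.imread('pics/tmp_wrist.png');b=cv2.imread('pics/tmp_top.png')[150:250,260:400];b=cv2.resize(b,(560,400),interpolation=cv2.INTER_CUBIC)
C=np.zeros((600,800,3),np.uint8);C[:250,:400]=cv2.resize(a,(400,250));C[:250,400:750]=cv2.resize(b,(350,250))
d=cv2.imread('pics/tmp_side.png')[130:270,240:440];C[250:530,:400]=cv2.resize(d,(400,280),interpolation=cv2.INTER_CUBIC)
cv2.imwrite('pics/m7.png',C)"
```

```text
wrist [156.  19.] area 1432 bb [51 43] dryer mm [-57.  81.]
wrist [192.  41.] area 1326 bb [47 47] dryer mm [-38.  68.]
wrist [252.  53.] area 15 bb [ 2 14] dryer mm [-1. 61.]
wrist [207.  89.] area 1088 bb [36 40] dryer mm [-34.  37.]
wrist [357. 107.] area 30 bb [ 9 14] dryer mm [71. 25.]
wrist [277. 109.] area 24 bb [11 10] dryer mm [14. 23.]
wrist [173. 138.] area 58 bb [41 12] dryer mm [-67.   1.]
wrist [212. 140.] area 18 bb [18  1] dryer mm [-37.  -1.]
wrist [274. 195.] area 22 bb [ 2 20] dryer mm [  6. -52.]
wrist [269. 222.] area 78 bb [11 62] dryer mm [ -1. -81.]
wrist [277. 227.] area 54 bb [ 5 45] dryer mm [  6. -87.]
```

View pics/m7.png

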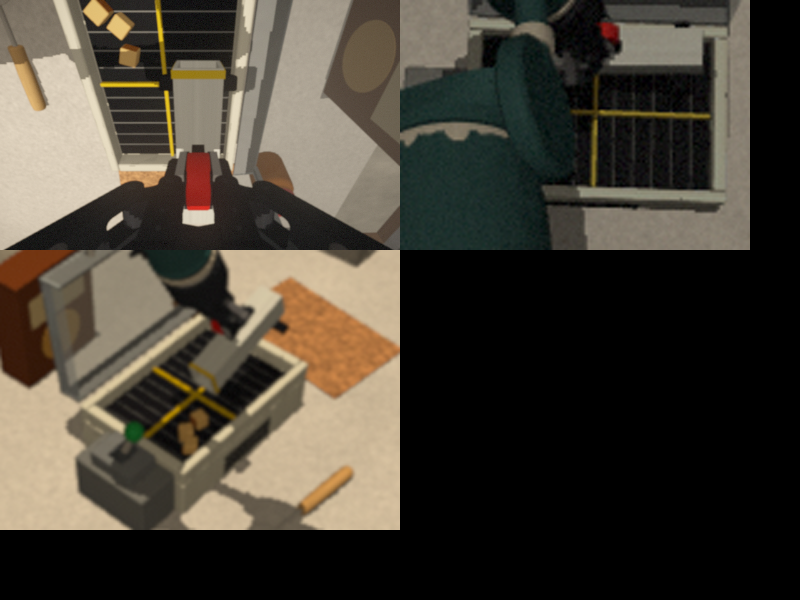

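All three cubes lie flat in the near-left section. The rest need gentler handling. Next is the far-left section.

```bash
python3 -m creep '[[[-0.003,-0.003,-0.004,0,0,0,0],[0,0,0,0,-2.5,0,0],[0,0,0,0,-2.5,0,0],[0,0,0,0,-2,0,0],[0,0,0,0,0,0,0],[0,0,0,0,0,0,0]]]'
python3 m.py 0.04 0.035 0.145; python3 cubes.py wrist
```

```text
clock: 30.7
position: [0.6153, -0.0392, 0.2718]
tool_rot: [0.701, 0.674, -0.168, 0.161]
wrist_force: [0.5, 0.2, -2.9]
finger_gap: 0.0131
gripper_force: 98.3
t 30.7 mouth dryer [0.0374 0.0394 0.1469] slope 17.0 yaw 87.8 q [ 0.1   0.22  1.78 -0.49  1.25  0.32] F [ 0.5  0.2 -2.9] gap 0.0131
shift mm [-3.1  2.6  3.7]
wrist [189.   7.] area 541 bb [43 22] dryer mm [-39.  62.]
wrist [206.  49.] area 1289 bb [38 45] dryer mm [-34.  37.]
wrist [160.  98.] area 27 bb [ 9 12] dryer mm [-75.   3.]
wrist [376.  98.] area 28 bb [ 6 12] dryer mm [81.  4.]
wrist [358. 109.] area 35 bb [11 18] dryer mm [68. -5.]
wrist [192. 103.] area 49 bb [49  1] dryer mm [-53.  -1.]
wrist [232. 103.] area 30 bb [30  1] dryer mm [-24.  -1.]
wrist [277. 108.] area 23 bb [ 8 10] dryer mm [ 8. -5.]
wrist [274. 187.] area 80 bb [12 62] dryer mm [ -0. -81.]
```

```bash
python3 -m creep '[[[0.013,0,-0.002,0,0,0,0],[-0.013,0,0.002,0,0,0,0],[0,0,0,0,5,0,0],[0,0,0,0,5,0,0],[0,0,0,0,0,0,0]]]'
python3 m.py 0.04 0.035 0.145; python3 cubes.py wrist | grep -v 'area ..$'| grep -v 'area . '
```

```text
clock: 31.25
position: [0.6163, -0.041, 0.2728]
tool_rot: [0.714, 0.684, -0.106, 0.103]
wrist_force: [-0.8, -0.8, -2.6]
finger_gap: 0.0127
gripper_force: 98.3
t 31.25 mouth dryer [0.0388 0.0592 0.1526] slope 7.0 yaw 87.6 q [ 0.02  0.19  1.77 -0.32  1.21  0.18] F [-0.8 -0.8 -2.6] gap 0.0127
shift mm [-20.9   1.2  14.3]
wrist [298.   8.] area 508 bb [34 20] dryer mm [28. 94.]
wrist [184.  40.] area 2469 bb [78 66] dryer mm [-48.  75.]
wrist [215.  97.] area 1003 bb [35 38] dryer mm [-34.  37.]
wrist [358. 109.] area 18 bb [6 8] dryer mm [70. 29.]
wrist [359. 126.] area 15 bb [8 8] dryer mm [71. 16.]
wrist [174. 144.] area 30 bb [20 11] dryer mm [-72.   1.]
wrist [277. 173.] area 50 bb [ 4 44] dryer mm [  6. -25.]
wrist [271. 203.] area 23 bb [ 2 22] dryer mm [ -1. -54.]
wrist [280. 228.] area 34 bb [ 3 32] dryer mm [  6. -82.]
wrist [274. 239.] area 55 bb [11 40] dryer mm [ -0. -94.]
```

```bash
python3 -m creep '[[[0,0,0,0,7,0,0],[0,0,0,0,7,0,0],[-0.02,0,0,0,0,0,0],[-0.03,0,0,0,0,0,0],[-0.03,0,0,0,0,0,0],[-0.03,0,0,0,0,0,0],[-0.025,0,0,0,0,0,0],[-0.01,0,0,0,0,0,0],[0,0,0,0,0,0,0],[0,0,0,0,0,0,0]]]'
python3 m.py 0.04 -0.06 0.165
```

```text
clock: 32.3
position: [0.6101, -0.1833, 0.2786]
tool_rot: [0.721, 0.693, -0.019, 0.018]
wrist_force: [-1.5, 0.1, -2.2]
finger_gap: 0.0129
gripper_force: 98.3
t 32.3 mouth dryer [ 0.0378 -0.0554  0.1711] slope -7.0 yaw 87.7 q [-0.31  0.2   1.73 -0.05  1.2  -0.25] F [-1.5  0.1 -2.2] gap 0.0129
shift mm [-4.3  2.2  6.3]
```

```bash
python3 -m creep '[[[0.003,0.002,0.006,0,-6,0,0],[0,0,0,0,-6,0,0],[0,0,0,0,-4,0,0],[0,0,0,0,-4,0,0],[0,0,0,0,-2,0,0],[0,0,0,0,-2,0,0],[0,0,0,0,0,0,0],[0,0,0,0,0,0,0]]]'
python3 m.py 0.04 -0.10 0.15
python3 cubes.py wrist | grep -v 'area ..$'| grep -v 'area . '
```

```text
clock: 33.1
position: [0.6125, -0.1801, 0.2727]
tool_rot: [0.701, 0.674, -0.168, 0.161]
wrist_force: [0.3, 0.2, -2.8]
finger_gap: 0.0129
gripper_force: 98.3
t 33.1 mouth dryer [ 0.0402 -0.1014  0.1478] slope 16.9 yaw 87.8 q [-0.13  0.2   1.79 -0.52  1.15  0.12] F [ 0.3  0.2 -2.8] gap 0.0129
shift mm [ 0.2 -0.2 -2.5]
wrist [261.  69.] area 21 bb [10  6] dryer mm [   3. -117.]
```

```bash
python3 -m creep '[[[0.013,0,-0.002,0,0,0,0],[-0.013,0,0.002,0,0,0,0],[0,0,0,0,5,0,0],[0,0,0,0,5,0,0],[0,0,0,0,0,0,0],[0,0,0,0,0,0,0]]]'
python3 m.py 0.04 -0.1 0.145; python3 cubes.py wrist top| grep -v 'area .. '| grep -v 'area . '; python3 cubes.py top
```

```text
clock: 33.75
position: [0.6122, -0.1824, 0.2733]
tool_rot: [0.714, 0.685, -0.107, 0.103]
wrist_force: [0.3, -0.6, -1.6]
finger_gap: 0.0128
gripper_force: 98.3
t 33.75 mouth dryer [ 0.0401 -0.0826  0.153 ] slope 7.1 yaw 87.6 q [-0.2   0.2   1.77 -0.32  1.15 -0.03] F [ 0.3 -0.6 -1.6] gap 0.0128
shift mm [-14.3  -0.1  12.7]
top [301. 182.] area 24 bb [5 8] dryer mm [30. 98.]
```

```bash
python3 -m creep '[[[0,0,0,0,-5,0,0],[0,0,0,0,-5,0,0],[0,0,0,0,-1.5,0,0],[0,0,0,0,0,0,0],[0.018,0,-0.003,0,0,0,0],[-0.018,0,0.003,0,0,0,0],[0,0,0,0,4,0,0],[0,0,0,0,5,0,0],[0,0,0,0,0,0,0],[0,0,0,0,0,0,0]]]'
python3 m.py 0.04 -0.1 0.145; python3 cubes.py wrist| grep -v 'area .. '| grep -v 'area . '; python3 cubes.py top
```

```text
clock: 34.9
position: [0.6123, -0.1824, 0.2734]
tool_rot: [0.711, 0.682, -0.122, 0.118]
wrist_force: [0.1, -1.0, -1.4]
finger_gap: 0.0135
gripper_force: 98.4
t 34.9 mouth dryer [ 0.0403 -0.0878  0.1516] slope 9.6 yaw 87.6 q [-0.19  0.2   1.77 -0.37  1.15  0.01] F [ 0.1 -1.  -1.4] gap 0.0135
shift mm [-9.2 -0.3 10.3]
wrist [315.   6.] area 386 bb [32 15] dryer mm [ 40. -56.]
top [357. 180.] area 26 bb [6 6] dryer mm [ 40. -48.]
```

```bash
python3 -m creep '[[[0,0,0,0,4,0,0],[0,-0.02,0,0,0,0,0],[0,-0.03,0,0,0,0,0],[0,-0.02,0,0,0,0,0],[0,-0.01,0,0,0,0,0],[0,0,0,0,0,0,0],[0,0,0,0,-5,0,0],[0,0,0,0,-5,0,0],[0,0,0,0,-2,0,0],[0,0,0,0,0,0,0]]]'
python3 m.py -0.04 -0.1 0.145
python3 -m creep '[[[0.018,0,-0.003,0,0,0,0],[-0.018,0,0.003,0,0,0,0],[0,0,0,0,4,0,0],[0,0,0,0,5,0,0],[0,0,0,0,0,0,0],[0,0,0,0,0,0,0]]]'
python3 m.py -0.04 -0.1 0.145; python3 cubes.py wrist| grep -v 'area .. '| grep -v 'area . '; python3 cubes.py top
```

```text
clock: 36.0
position: [0.5335, -0.1773, 0.2724]
tool_rot: [0.7, 0.674, -0.171, 0.165]
wrist_force: [1.6, -0.0, -2.3]
finger_gap: 0.0129
gripper_force: 98.4
t 36.0 mouth dryer [-0.0389 -0.1029  0.1474] slope 17.5 yaw 87.9 q [-0.14  0.06  1.96 -0.53  1.13  0.13] F [ 1.6 -0.  -2.3] gap 0.0129
shift mm [ 3.7 -1.1  0.8]
clock: 36.6
position: [0.5329, -0.1792, 0.2735]
tool_rot: [0.712, 0.683, -0.116, 0.112]
wrist_force: [-0.2, 1.4, -2.8]
finger_gap: 0.013
gripper_force: 98.3
t 36.6 mouth dryer [-0.0391 -0.0857  0.1523] slope 8.6 yaw 87.6 q [-0.21  0.05  1.93 -0.36  1.12 -0.02] F [-0.2  1.4 -2.8] gap 0.013
shift mm [-11.2  -0.9  11.4]
wrist [441.   9.] area 697 bb [37 21] dryer mm [ 40. -54.]
wrist [320.  21.] area 999 bb [35 40] dryer mm [-36. -61.]
top [301. 182.] area 33 bb [8 8] dryer mm [ 31. 100.]
top [322. 206.] area 21 bb [7 8] dryer mm [-31.  41.]
top [361. 209.] area 24 bb [6 6] dryer mm [-36. -60.]
```

Six cubes are out, with every section served. I'll try for a possible seventh into the free part of the far-left section.

```bash
python3 -m creep '[[[0,0,0,0,4,0,0],[0,0,0,0,4,0,0],[0.015,0.02,-0.003,0,0,0,0],[0.03,0.03,-0.006,0,0,0,0],[0.03,0.03,-0.006,0,0,0,0],[0.017,0.01,-0.003,0,0,0,0],[0,0,0,0,0,0,0],[0,0,0,0,-6,0,0],[0,0,0,0,-6,0,0],[0,0,0,0,-5,0,0],[0,0,0,0,0,0,0]]]'
python3 m.py 0.05 -0.015 0.145; python3 cubes.py wrist| grep -v 'area .. '| grep -v 'area . '
python3 -m creep '[[[0.018,0,-0.003,0,0,0,0],[-0.018,0,0.003,0,0,0,0],[0,0,0,0,0,0,0],[0.018,0,-0.003,0,0,0,0],[-0.018,0,0.003,0,0,0,0],[0,0,0,0,0,0,0]]]'
python3 m.py; python3 cubes.py wrist top| grep -v 'area .. '| grep -v 'area . '
```

```text
clock: 37.8
position: [0.6249, -0.0871, 0.2723]
tool_rot: [0.699, 0.674, -0.173, 0.164]
wrist_force: [-0.6, 0.7, -2.7]
finger_gap: 0.0127
gripper_force: 98.6
t 37.8 mouth dryer [ 0.0484 -0.0094  0.1472] slope 17.6 yaw 88.0 q [ 0.02  0.23  1.77 -0.51  1.23  0.26] F [-0.6  0.7 -2.7] gap 0.0127
shift mm [-4.   1.6  4.6]
wrist [290.  74.] area 1427 bb [49 48] dryer mm [ 31. -29.]
wrist [204. 115.] area 1042 bb [38 38] dryer mm [-36. -61.]
clock: 38.45
position: [0.6262, -0.0889, 0.2744]
tool_rot: [0.701, 0.673, -0.171, 0.165]
wrist_force: [0.5, 0.6, -1.5]
finger_gap: 0.0132
gripper_force: 98.6
t 38.45 mouth dryer [ 0.0504 -0.011   0.1494] slope 17.5 yaw 87.7 q [ 0.02  0.23  1.76 -0.51  1.23  0.26] F [ 0.5  0.6 -1.5] gap 0.0132
wrist [288.  72.] area 1523 bb [50 52] dryer mm [ 31. -30.]
wrist [201. 112.] area 1042 bb [38 39] dryer mm [-36. -61.]
```

```bash
python3 -c "
import cv2,numpy as np
a=cv2.imread('pics/tmp_wrist.png');b=cv2.imread('pics/tmp_top.png')[150:250,260:400]
C=np.zeros((600,800,3),np.uint8);C[:375,:600]=cv2.resize(a,(600,375));C[375:600,:315]=cv2.resize(b,(315,225),interpolation=cv2.INTER_CUBIC)
cv2.imwrite('pics/m8.png',C)"
```

```text
(no output)
```

View pics/m8.png

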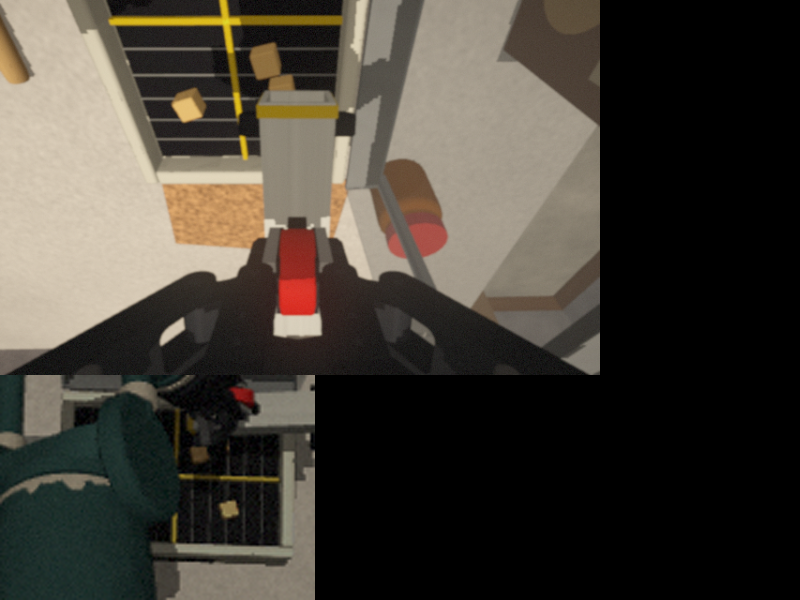

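Seven cubes are on the tray: three near-left, one far-left, two far-right (wrist (265,60) and (282,85)) and one near-right. Seven is the maximum, so the shaker is empty. Next I return it.

```bash
python3 -m creep '[[[0,0,-0.03,0,5.5,0,0],[0,0,-0.03,0,5.5,0,0],[0,0,-0.02,0,5.5,0,0],[0,0,0,0,5.5,0,0],[0,0,0,0,5.5,0,0],[-0.03,0,0,0,0,0,0],[-0.04,0,0,0,0,0,0],[-0.04,0,0,0,0,0,0],[-0.04,0,0,0,0,0,0],[-0.04,0,0,0,0,0,0],[0,0,0,0,0,-7.8,0],[0,0,0,0,0,-7.8,0],[0,0,0,0,0,-7.8,0],[0,0,0,0,0,-7.8,0],[0,0,0,0,0,-7.8,0],[0,0,0,0,0,-7.8,0],[0,0,0,0,0,-7.8,0],[0,0,0,0,0,-7.8,0],[0,0,0,0,0,-7.8,0],[0,0,0,0,0,0,0]]]'
python3 go.py 0.556 -0.325 0.1015 158
```

```text
clock: 40.55
position: [0.6197, -0.2471, 0.3472]
tool_rot: [0.191, 0.982, 0.0, -0.0]
wrist_force: [-0.1, 0.5, -1.3]
finger_gap: 0.0131
gripper_force: 98.6
t 40.55 g [ 0.6197 -0.2471  0.2932] q [-0.42  0.23  1.57 -0.    1.35 -1.6 ] F [-0.1  0.5 -1.3] gap 0.0131 98.6
turn(now tool, deg) [-0.01 -0.04 -0.05] shift mm(after) [ 29.9 -96.1 191.7]
```

```bash
python3 -m creep '[[[0.01,-0.032,0.03,0,0,0,0],[0.01,-0.032,0.04,0,0,0,0],[0.01,-0.032,0.04,0,0,0,0],[0,0,0.03,0,0,0,0],[0,0,0.02,0,0,0,0],[0,0,0,0,0,0,0],[0,0,0,0,0,0,0]]]'
python3 go.py 0.556 -0.325 0.1015 158
```

```text
clock: 41.25
position: [0.5577, -0.3228, 0.1909]
tool_rot: [0.192, 0.981, 0.0, -0.0]
wrist_force: [0.7, -0.1, -0.8]
finger_gap: 0.0129
gripper_force: 98.6
t 41.25 g [ 0.5577 -0.3228  0.1369] q [-0.56  0.3   1.78 -0.    1.07 -1.75] F [ 0.7 -0.1 -0.8] gap 0.0129 98.6
turn(now tool, deg) [ 0.01 -0.04 -0.17] shift mm(after) [ 0.8 -2.7 35.4]
```

```bash
python3 -m creep '[[[0,0,0.015,0,0,0,0],[0,0,0.01,0,0,0,0],[0,0,0.007,0,0,0,0],[0,0,0.003,0,0,0,0],[0,0,0,0,0,0,0],[0,0,0,0,0,0,0]]]'
python3 go.py 0.556 -0.325 0.1015 158
```

```text
clock: 41.85
position: [0.5579, -0.323, 0.1561]
tool_rot: [0.191, 0.981, -0.0, 0.0]
wrist_force: [0.0, 0.3, -2.0]
finger_gap: 0.0131
gripper_force: 98.9
t 41.85 g [ 0.5579 -0.323   0.1021] q [-0.56  0.33  1.8  -0.    1.   -1.75] F [ 0.   0.3 -2. ] gap 0.0131 98.9
turn(now tool, deg) [-0.    0.02 -0.08] shift mm(after) [ 1.  -2.5  0.6]
```

```bash
python3 -m creep '[[[0,0,0.001,0,0,0,0],[0,0,0,0,0,0,0.03],[0,0,0,0,0,0,0.03],[0,0,0,0,0,0,0.04],[0,0,0,0,0,0,0.04],[0,0,-0.03,0,0,0,0.04],[0,0,-0.045,0,0,0,0.04],[0,0,-0.045,0,0,0,0.04],[0,0,-0.045,0,0,0,0.04],[0,0,0,0,0,0,0.04]]]' 40
python3 cubes.py top; python3 -c "
import cv2
cv2.imwrite('pics/t9.png',cv2.resize(cv2.imread('pics/tmp_top.png')[110:260,260:480],None,fx=3.6,fy=3.6,interpolation=cv2.INTER_CUBIC))"
python3 go.py 0.7 -0.07 0.42 87.7
```

```text
clock: 42.85
position: [0.5607, -0.3249, 0.3297]
tool_rot: [0.191, 0.981, -0.003, 0.007]
wrist_force: [0.9, 0.5, 0.7]
finger_gap: 0.0397
gripper_force: 0.0
top [357. 180.] area 46 bb [8 8] dryer mm [ 41. -48.]
top [301. 182.] area 36 bb [8 8] dryer mm [ 30. 100.]
top [348. 184.] area 47 bb [9 8] dryer mm [ 30. -25.]
top [323. 205.] area 19 bb [8 5] dryer mm [-28.  40.]
top [311. 210.] area 22 bb [9 7] dryer mm [-42.  71.]
top [362. 209.] area 35 bb [8 7] dryer mm [-34. -61.]
t 42.9 g [ 0.56   -0.3244  0.2718] q [-0.56  0.19  1.65  0.    1.29 -1.75] F [-0.   0.4  0.4] gap 0.0402 0.0
turn(now tool, deg) [ 0.26  0.57 70.23] shift mm(after) [ 259.8  129.6 -148.2]
```

View pics/t9.png

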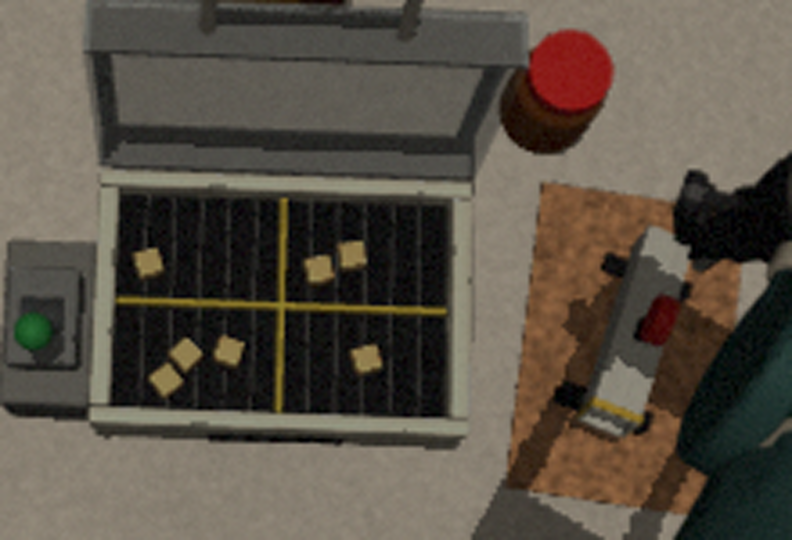

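The tray shows seven separate cubes in one layer, covering every section, and the shaker stands on its mat. Now I go to the bar.

```bash
python3 -m creep '[[[0,0,-0.04,0,0,7.8,0.06],[0,0,-0.04,0,0,7.8,0.06],[0,0,-0.04,0,0,7.8,0.06],[0,0,-0.028,0,0,7.8,0.06],[0,0,0,0,0,7.8,0.06],[0,0,0,0,0,7.8,0.06],[0,0,0,0,0,7.8,0.06],[0,0,0,0,0,7.8,0.06],[0,0,0,0,0,7.8,0.06],[0.038,0.018,0,0,0,0,0.06],[0.038,0.018,0,0,0,0,0.06],[0.038,0.018,0,0,0,0,0.06],[0.038,0.018,0,0,0,0,0.06],[0.038,0.018,0,0,0,0,0.06],[0.038,0.018,0,0,0,0,0.06],[0.038,0.018,0,0,0,0,0.06],[0,0,0,0,0,0,0.06],[0,0,0,0,0,0,0.06]]]'
python3 go.py 0.706 -0.067 0.343 87.7
python3 -c "
from h import *
s,im=snap('wrist','w10.png'); print(w2px('wrist',[.711,-.067,.33],s),w2px('wrist',[.711,-.007,.33],s))"
```

```text
clock: 44.7
position: [0.6942, -0.0611, 0.4656]
tool_rot: [0.72, 0.694, -0.001, -0.001]
wrist_force: [-0.5, -0.6, -0.0]
finger_gap: 0.0602
gripper_force: 0.0
t 44.7 g [ 0.694  -0.0611  0.4116] q [-0.12  0.26  1.32 -0.    1.57 -0.09] F [-0.5 -0.6 -0. ] gap 0.0602 0.0
turn(now tool, deg) [-0.2   0.02  0.15] shift mm(after) [-5.4 12.2 68.6]
(np.float64(343.5085884229954), np.float64(225.66816760733684)) (np.float64(341.88981548648434), np.float64(129.32019591832085))
```

View pics/w10.png

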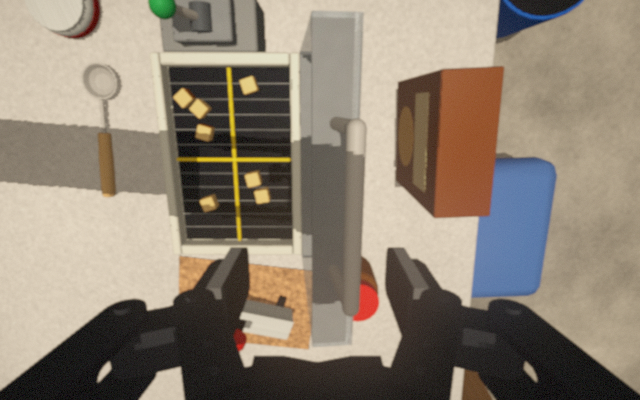

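The bar's centre is near (354,219), 11 px farther out than predicted, so x ≈ 0.7175. Descend, grip and follow the arc down.

```bash
python3 -m creep '[[[-0.004,0.0235,0,0,0,0,0.06],[0,0,0.03,0,0,0,0.06],[0,0,0.03,0,0,0,0.06],[0,0,0.008,0,0,0,0.06],[0,0,0,0,0,0,0.06],[0,0,0,0,0,0,0],[0,0,0,0,0,0,0],[0,0,0,0,0,0,0],[0,0,0,0,0,0,0],[0,0,0,0,0,0,0],[0,0,0,0,0,0,0]]]' 40
python3 go.py 0.7175 -0.067 0.343 87.7
python3 -m creep '[[[0,-0.0244,-0.0034,0,0,0,0],[0,-0.0246,-0.0009,0,0,0,0],[0,-0.0246,0.0015,0,0,0,0],[0,-0.0243,0.004,0,0,0,0],[0,-0.0238,0.0064,0,0,0,0],[0,0,0,0,0,0,0]]]' 
python3 go.py 0.596 -0.067 0.336 87.7
```

```text
clock: 45.85
position: [0.718, -0.0672, 0.4021]
tool_rot: [0.721, 0.693, 0.001, 0.002]
wrist_force: [0.5, -0.5, 6.7]
finger_gap: 0.0095
gripper_force: 39.2
t 45.85 g [ 0.7182 -0.0672  0.3481] q [-0.13  0.31  1.37 -0.    1.46 -0.09] F [ 0.5 -0.5  6.7] gap 0.0095 39.2
turn(now tool, deg) [0.21 0.04 0.03] shift mm(after) [ 0.2 -0.7  5.1]
clock: 46.45
position: [0.5933, -0.0622, 0.3984]
tool_rot: [0.721, 0.693, 0.001, 0.001]
wrist_force: [-13.5, -0.0, 48.9]
finger_gap: 0.0031
gripper_force: 42.4
t 46.45 g [ 0.5934 -0.0622  0.3444] q [-0.15  0.07  1.66 -0.    1.41 -0.11] F [-13.5  -0.   48.9] gap 0.0031 42.4
turn(now tool, deg) [0.18 0.06 0.03] shift mm(after) [-4.6  2.8  8.4]
```

```bash
python3 -m creep '[[[0,0,-0.006,0,0,0,0],[0,0,0,0,0,0,0]]]' 
python3 go.py 0.596 -0.067 0.336 87.7; python3 -c "
from h import *
s,im=snap('wrist','w11.png'); _,b=snap('side','s11.png')
C=np.zeros((600,800,3),np.uint8); C[:300,:480]=cv2.resize(im,(480,300))[:,:,::-1]; C[300:,:480]=cv2.resize(b,(480,300))[:,:,::-1]; cv2.imwrite('pics/m11.png',C)"
```

```text
clock: 46.65
position: [0.5959, -0.0621, 0.4008]
tool_rot: [0.721, 0.693, 0.001, 0.001]
wrist_force: [-5.4, 1.4, 16.6]
finger_gap: 0.0
gripper_force: 8.3
t 46.65 g [ 0.5961 -0.0622  0.3468] q [-0.15  0.07  1.65  0.    1.42 -0.11] F [-5.4  1.4 16.6] gap 0.0 8.3
turn(now tool, deg) [0.19 0.02 0.03] shift mm(after) [-4.8  0.1 10.8]
```

View pics/m11.png

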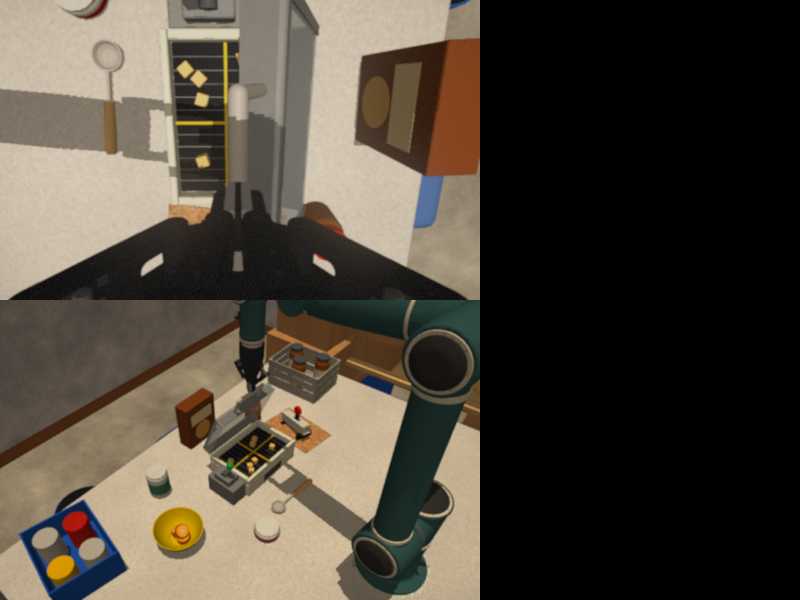

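The bar has slipped under the closed fingertips, with the hood at about 1.17 rad. I'll push it along the tangent with the tips until it tips over.

```bash
python3 -m creep '[[[0,-0.012,0.0045,0,0,0,0],[0,-0.012,0.005,0,0,0,0],[0,-0.012,0.006,0,0,0,0],[0,-0.0115,0.007,0,0,0,0]]]' 
python3 go.py 0.596 -0.067 0.336 87.7
python3 -m creep '[[[0,-0.011,0.008,0,0,0,0],[0,-0.011,0.008,0,0,0,0],[0,-0.01,0.009,0,0,0,0],[0,0,0,0,0,0,0]]]' 
python3 go.py 0.596 -0.067 0.336 87.7;python3 -c "
from h import *
s,im=snap('wrist','w12.png'); print(w2px('wrist',[.671-.163,-.06,.088+.184],s))"
```

```text
clock: 47.15
position: [0.5472, -0.0602, 0.3795]
tool_rot: [0.721, 0.693, -0.0, 0.0]
wrist_force: [-11.8, 1.5, 21.3]
finger_gap: 0.0006
gripper_force: 11.2
t 47.15 g [ 0.5472 -0.0603  0.3255] q [-0.15 -0.01  1.77 -0.    1.38 -0.12] F [-11.8   1.5  21.3] gap 0.0006 11.2
turn(now tool, deg) [-0.    0.02  0.04] shift mm(after) [ -4.8  49.  -10.5]
clock: 47.55
position: [0.5143, -0.0588, 0.3509]
tool_rot: [0.721, 0.693, -0.001, -0.001]
wrist_force: [0.4, 0.8, -1.0]
finger_gap: 0.0003
gripper_force: 0.0
t 47.55 g [ 0.5141 -0.0588  0.2969] q [-0.16 -0.06  1.87 -0.    1.33 -0.12] F [ 0.4  0.8 -1. ] gap 0.0003 0.0
turn(now tool, deg) [-0.14 -0.01  0.03] shift mm(after) [ -4.9  82.1 -39.1]
(np.float64(302.97436288056485), np.float64(259.07336483649))
```

```bash
python3 -m creep '[[[0,-0.03,-0.01,0,0,0,0],[0,-0.03,0,0,0,0,0],[0,-0.025,0,0,0,0,0],[0,0,0,0,0,0,0],[0,0,0,0,0,0,0],[0,0,0,0,0,0,0]]]' 
python3 go.py 0.4246 -0.055 0.145 87.7;python3 - <<'E'
from h import *
a=cv2.imread('pics/top0.png').astype(int); _,b=snap('top','t13.png'); _,c=snap('side','s13.png'); d=cv2.imread('pics/side0.png').astype(int)
b=b[:,:,::-1].astype(int); c=c[:,:,::-1].astype(int)
# hood-open reference: t9 frame saved as tmp_top
e=cv2.imread('pics/tmp_top.png').astype(int)
for n,(u0,u1,v0,v1) in dict(bar=(310,366,245,258),back=(285,395,115,150),rim=(287,392,152,158),rightrim=(386,393,160,230)).items():
    f=lambda x,y: abs(x[v0:v1,u0:u1]-y[v0:v1,u0:u1]).mean().round(1)
    print(n,'now-shut',f(b,a),'now-open',f(b,e))
print('side bar',abs(c[195:255,350:405]-d[195:255,350:405]).mean(),'side hood',abs(c[150:210,280:390]-d[150:210,280:390]).mean())
E
```

```text
clock: 48.2
position: [0.4323, -0.0558, 0.3604]
tool_rot: [0.721, 0.693, 0.0, -0.0]
wrist_force: [0.4, 0.7, -0.3]
finger_gap: -0.0002
gripper_force: 0.0
t 48.2 g [ 0.4323 -0.0557  0.3064] q [-0.19 -0.24  2.01  0.    1.37 -0.15] F [ 0.4  0.7 -0.3] gap -0.0002 0.0
turn(now tool, deg) [-0.   -0.01  0.03] shift mm(after) [  0.4  -7.7 161.4]
bar now-shut 50.4 now-open 85.8
back now-shut 7.2 now-open 34.8
rim now-shut 6.5 now-open 23.3
rightrim now-shut 19.6 now-open 73.4
side bar 34.903636363636366 side hood 11.20590909090909
```

The hood region now matches the shut image. I'll press the bar gently to confirm it is fully shut.

```bash
python3 -m creep '[[[0,-0.0077,0.03,0,0,0,0],[0,0,0.04,0,0,0,0],[0,0,0.04,0,0,0,0],[0,0,0.03,0,0,0,0],[0,0,0.02,0,0,0,0],[0,0,0,0,0,0,0],[0,0,0,0,0,0,0]]]' 
python3 go.py 0.4246 -0.055 0.1346 87.7
python3 -m creep '[[[0,0,0.003,0,0,0,0],[0,0,0.003,0,0,0,0],[0,0,0.002,0,0,0,0],[0,0,0.002,0,0,0,0],[0,0,0,0,0,0,0]]]' 
python3 go.py 0.4246 -0.055 0.1346 87.7
```

```text
clock: 49.0
position: [0.4242, -0.0554, 0.2008]
tool_rot: [0.721, 0.693, -0.0, -0.0]
wrist_force: [1.2, -0.1, -0.5]
finger_gap: 0.0001
gripper_force: 0.0
t 49.0 g [ 0.4242 -0.0554  0.1468] q [-0.19 -0.12  2.22 -0.    1.05 -0.15] F [ 1.2 -0.1 -0.5] gap 0.0001 0.0
turn(now tool, deg) [-0.05 -0.01  0.04] shift mm(after) [ 0.4  0.4 12.2]
clock: 49.5
position: [0.4236, -0.0554, 0.1907]
tool_rot: [0.721, 0.693, -0.0, -0.0]
wrist_force: [0.4, -0.2, 0.1]
finger_gap: -0.0
gripper_force: 0.0
t 49.5 g [ 0.4236 -0.0554  0.1367] q [-0.19 -0.11  2.23  0.    1.03 -0.15] F [ 0.4 -0.2  0.1] gap -0.0 0.0
turn(now tool, deg) [-0.01 -0.    0.03] shift mm(after) [0.4 1.  2.1]
```

```bash
python3 -m creep '[[[0,0,0.002,0,0,0,0],[0,0,0.002,0,0,0,0],[0,0,0.002,0,0,0,0],[0,0,0,0,0,0,0],[0,0,0,0,0,0,0]]]' 
python3 go.py 0.4246 -0.055 0.1346 87.7
```

```text
clock: 50.0
position: [0.4237, -0.0554, 0.1846]
tool_rot: [0.721, 0.693, -0.0, -0.0]
wrist_force: [0.1, -0.2, 0.2]
finger_gap: -0.0002
gripper_force: 0.0
t 50.0 g [ 0.4237 -0.0554  0.1306] q [-0.19 -0.1   2.23  0.    1.01 -0.15] F [ 0.1 -0.2  0.2] gap -0.0002 0.0
turn(now tool, deg) [-0.02 -0.    0.02] shift mm(after) [ 0.4  0.9 -4. ]
```

```bash
python3 -m creep '[[[0,0,0.002,0,0,0,0],[0,0,0.002,0,0,0,0],[0,0,0,0,0,0,0],[0,0,0,0,0,0,0]]]' 
python3 go.py 0.4246 -0.055 0.1346 87.7
python3 -m creep '[[[0,0,0.002,0,0,0,0],[0,0,0.002,0,0,0,0],[0,0,0,0,0,0,0],[0,0,0,0,0,0,0]]]' 
python3 go.py 0.4246 -0.055 0.1346 87.7
```

```text
clock: 50.4
position: [0.4237, -0.0554, 0.1808]
tool_rot: [0.721, 0.693, -0.0, -0.0]
wrist_force: [-0.2, 0.2, 0.8]
finger_gap: -0.0002
gripper_force: 0.7
t 50.4 g [ 0.4237 -0.0554  0.1268] q [-0.19 -0.1   2.24 -0.    1.   -0.15] F [-0.2  0.2  0.8] gap -0.0002 0.7
turn(now tool, deg) [-0.01  0.    0.03] shift mm(after) [ 0.5  0.9 -7.8]
clock: 50.8
position: [0.4236, -0.0554, 0.1767]
tool_rot: [0.721, 0.693, -0.0, -0.0]
wrist_force: [-1.5, 0.2, 2.9]
finger_gap: 0.0002
gripper_force: 1.4
t 50.8 g [ 0.4236 -0.0554  0.1227] q [-0.19 -0.09  2.24 -0.    0.99 -0.15] F [-1.5  0.2  2.9] gap 0.0002 1.4
turn(now tool, deg) [-0.03  0.    0.03] shift mm(after) [  0.5   1.  -11.9]
```

```bash
python3 -m creep '[[[0,0,0.002,0,0,0,0],[0,0,0.002,0,0,0,0],[0,0,0,0,0,0,0],[0,0,0,0,0,0,0]]]' 
python3 go.py 0.4246 -0.055 0.1346 87.7
python3 - <<'E'
from h import *
s,im=snap('wrist','w14.png')
for p in ([.4246,-.055+.06,.11],[.4246,-.055-.06,.11],[.4246,.005,.13]): print(w2px('wrist',p,s))
g=cv2.cvtColor(im,cv2.COLOR_RGB2GRAY)
for v in (60,100,140,180): print(v,g[v,250:400:5].tolist())
E
```

```text
clock: 51.2
position: [0.4236, -0.0554, 0.1727]
tool_rot: [0.721, 0.693, -0.0, -0.0]
wrist_force: [-2.4, -1.0, 3.5]
finger_gap: 0.0001
gripper_force: 2.1
t 51.2 g [ 0.4236 -0.0554  0.1187] q [-0.19 -0.09  2.24 -0.    0.99 -0.15] F [-2.4 -1.   3.5] gap 0.0001 2.1
turn(now tool, deg) [-0.02  0.    0.03] shift mm(after) [  0.5   1.  -15.9]
(np.float64(311.82451907150727), np.float64(127.65056799058718))
(np.float64(322.77930764426816), np.float64(386.5886871298226))
(np.float64(310.95409964910635), np.float64(131.81294834124725))
60 [183, 176, 166, 162, 145, 162, 137, 188, 190, 186, 188, 190, 189, 186, 190, 186, 184, 189, 190, 187, 188, 197, 187, 186, 189, 190, 189, 187, 186, 185]
100 [180, 190, 191, 186, 186, 188, 188, 188, 189, 193, 189, 189, 187, 186, 194, 189, 183, 188, 191, 196, 189, 192, 190, 188, 190, 190, 188, 189, 186, 191]
140 [194, 192, 191, 191, 188, 189, 189, 189, 195, 198, 190, 185, 149, 169, 182, 174, 155, 176, 192, 194, 191, 195, 195, 188, 188, 191, 188, 183, 190, 161]
180 [100, 186, 133, 118, 116, 120, 120, 115, 119, 123, 117, 118, 99, 102, 109, 110, 101, 114, 117, 118, 117, 117, 119, 116, 120, 119, 118, 140, 189, 121]
```

```bash
python3 -m creep '[[[0,0,-0.02,0,0,0,0],[0,0,-0.004,0,0,0,0],[0,0.006,0,0,0,0,0],[0,0,0,0,0,0,0],[0,0,0.004,0,0,0,0],[0,0,0.004,0,0,0,0],[0,0,0,0,0,0,0],[0,0,0,0,0,0,0]]]' 
python3 go.py 0.4246 -0.055 0.1346 87.7
python3 -m creep '[[[0,0,0.003,0,0,0,0],[0,0,0,0,0,0,0],[0,0,0,0,0,0,0]]]' 
python3 go.py 0.4246 -0.055 0.1346 87.7
python3 -m creep '[[[0,0,0.003,0,0,0,0],[0,0,0,0,0,0,0],[0,0,0,0,0,0,0]]]' 
python3 go.py 0.4246 -0.055 0.1346 87.7
```

```text
clock: 52.05
position: [0.4293, -0.0556, 0.1881]
tool_rot: [0.721, 0.693, -0.0, -0.001]
wrist_force: [0.6, 0.5, -0.5]
finger_gap: -0.0002
gripper_force: 0.0
t 52.05 g [ 0.4293 -0.0556  0.1341] q [-0.19 -0.1   2.22  0.    1.02 -0.15] F [ 0.6  0.5 -0.5] gap -0.0002 0.0
turn(now tool, deg) [-0.07 -0.01  0.03] shift mm(after) [ 0.4 -4.7 -0.5]
clock: 52.35
position: [0.4297, -0.0556, 0.1857]
tool_rot: [0.721, 0.693, -0.0, -0.0]
wrist_force: [-0.4, 0.2, 0.6]
finger_gap: -0.0001
gripper_force: 0.0
t 52.35 g [ 0.4297 -0.0556  0.1317] q [-0.19 -0.09  2.22  0.    1.01 -0.15] F [-0.4  0.2  0.6] gap -0.0001 0.0
turn(now tool, deg) [-0.   -0.    0.02] shift mm(after) [ 0.4 -5.1 -2.9]
clock: 52.65
position: [0.4298, -0.0557, 0.1828]
tool_rot: [0.721, 0.693, 0.0, 0.0]
wrist_force: [-0.0, -0.5, 0.3]
finger_gap: -0.0002
gripper_force: 0.3
t 52.65 g [ 0.4298 -0.0557  0.1288] q [-0.19 -0.09  2.22 -0.    1.01 -0.15] F [-0.  -0.5  0.3] gap -0.0002 0.3
turn(now tool, deg) [0.01 0.   0.03] shift mm(after) [ 0.5 -5.3 -5.8]
```

```bash
for i in 1 2 3; do python3 -m creep '[[[0,0,0.003,0,0,0,0],[0,0,0,0,0,0,0],[0,0,0,0,0,0,0]]]' >/dev/null; python3 go.py 0.4246 -0.055 0.1346 87.7|head -1; done
```

```text
t 52.95 g [ 0.4298 -0.0557  0.1258] q [-0.19 -0.08  2.23 -0.    1.   -0.15] F [ 0.5 -1.6  1.5] gap 0.0003 0.8
t 53.25 g [ 0.4298 -0.0557  0.1228] q [-0.19 -0.08  2.23 -0.    0.99 -0.15] F [-0.4 -0.3  2.4] gap -0.0004 1.3
t 53.55 g [ 0.4297 -0.0557  0.1198] q [-0.19 -0.08  2.23 -0.    0.99 -0.15] F [-2.2  0.2  3.3] gap -0.0001 1.9
```

```bash
python3 -m creep '[[[0,0,-0.03,0,0,0,0],[0,0,-0.045,0,0,0,0],[0,0,-0.045,0,0,0,0],[0.0335,0.012,0,0,0,0,0],[0.0335,0.012,0,0,0,0,0],[0.0335,0.012,0,0,0,0,0],[0.0335,0.012,0,0,0,0,0],[0.0335,0.012,0,0,0,0,0],[0,0,0,0,0,0,0]]]' 
python3 go.py 0.492 0.11 0.157 87.7
python3 - <<'E'
from h import *
_,b=snap('top','t15.png'); _,c=snap('side','s15.png'); g=lambda x: cv2.cvtColor(x,cv2.COLOR_BGR2GRAY).astype(np.float32)
for n,new,old,box in(('top','t15','top0',(350,368,235,262)),('top','t15','top0',(340,395,150,160)),('side','s15','side0',(352,405,196,255)),('side','s15','side0',(345,400,150,215))):
    u0,u1,v0,v1=box; A=g(cv2.imread(f'pics/{old}.png'))[v0:v1,u0:u1]; B=g(cv2.imread(f'pics/{new}.png'))[v0-8:v1+8,u0-8:u1+8]
    r=cv2.matchTemplate(B,A,cv2.TM_CCOEFF_NORMED); _,m,_,l=cv2.minMaxLoc(r); print(n,box,'shift',l[0]-8,l[1]-8,round(m,3),'zero',r[8,8])
print('hood 0.05rad bar shift px side',np.subtract(w2px('side',[.4255,-.055,.122]),w2px('side',[.4246,-.055,.11])))
E
```

```text
clock: 54.45
position: [0.4974, 0.1126, 0.2933]
tool_rot: [0.72, 0.694, 0.001, -0.0]
wrist_force: [-0.1, -0.3, -0.3]
finger_gap: 0.0002
gripper_force: 0.0
t 54.45 g [0.4974 0.1127 0.2393] q [ 0.17 -0.04  1.96  0.    1.22  0.21] F [-0.1 -0.3 -0.3] gap 0.0002 0.0
turn(now tool, deg) [ 0.02 -0.1   0.23] shift mm(after) [-2.9 -5.3 82.3]
top (350, 368, 235, 262) shift 0 0 0.99 zero 0.98970306
top (340, 395, 150, 160) shift 0 0 0.993 zero 0.99268603
side (352, 405, 196, 255) shift 0 0 0.989 zero 0.9890384
side (345, 400, 150, 215) shift 0 0 0.801 zero 0.8009075
hood 0.05rad bar shift px side [ 0.10011206 -3.36576055]
```

Zero image shift relative to the start (0.05 rad would be 3.4 px), so the hood is fully shut. Now the switch.

```bash
python3 -m creep '[[[-0.003,-0.006,0.03,0,0,0,0],[0,0,0.03,0,0,0,0],[0,0,0.02,0,0,0,0],[0,0,0,0,0,0,0],[0,0,0,0,0,0,0],[0,0.01,0,0,0,0,0],[0,0.01,0,0,0,0,0],[0,0.01,0,0,0,0,0],[0,0.01,0,0,0,0,0],[0,0.01,0,0,0,0,0],[0,0.007,0,0,0,0,0],[0,0,0,0,0,0,0]]]' 
python3 go.py 0.558 0.11 0.157 87.7
```

```text
clock: 55.75
position: [0.5485, 0.1043, 0.2137]
tool_rot: [0.721, 0.693, 0.0, 0.0]
wrist_force: [0.5, -0.2, -0.1]
finger_gap: 0.0001
gripper_force: 0.0
t 55.75 g [0.5485 0.1043 0.1597] q [ 0.14  0.12  1.95 -0.    1.07  0.18] F [ 0.5 -0.2 -0.1] gap 0.0001 0.0
turn(now tool, deg) [ 0.05 -0.    0.01] shift mm(after) [6.1 9.2 2.7]
```

```bash
for i in 1 2; do python3 -m creep '[[[0,0.005,0,0,0,0,0],[0,0.003,0,0,0,0,0],[0,0,0,0,0,0,0],[0,0,0,0,0,0,0]]]' >/dev/null; python3 go.py 0.558 0.11 0.157 87.7|head -1; done
cat > ball.py <<'E'
from h import *
for n,z in(('top',.153),('side',.153)):
    _,im=snap(n,'b_'+n+'.png'); h=cv2.cvtColor(im,cv2.COLOR_RGB2HSV); m=cv2.inRange(h,(55,150,50),(75,255,255)); k,_,st,ce=cv2.connectedComponentsWithStats(m)
    for i in range(1,k):
        if st[i,4]>15: print(n,ce[i].round(1),st[i,4],px2w(n,*ce[i],z).round(3))
E
python3 ball.py
```

```text
t 56.15 g [0.5553 0.104  0.1598] q [ 0.14  0.13  1.94 -0.    1.07  0.18] F [-0.3  0.1  0.1] gap 0.0002 0.0
t 56.55 g [0.5597 0.1038 0.1594] q [0.14 0.14 1.92 0.   1.08 0.18] F [-11.5   0.7   6.3] gap -0.0004 5.8
side [293.8 212.6] 41 [0.586 0.107 0.153]
```

The switch hit its stop and the ball reads x ≈ 0.586, as expected for on. Retreat and check.

```bash
python3 -m creep '[[[0,-0.02,0,0,0,0,0],[0,-0.03,0,0,0,0,0],[0,0,-0.04,0,0,0,0],[0,0,-0.045,0,0,0,0],[0,0,-0.045,0,0,0,0],[0,-0.03,0,0,0,0,0],[0,-0.03,0,0,0,0,0],[0,0,0,0,0,0,0],[0,0,0,0,0,0,0]]]' >/dev/null
python3 ball.py
python3 - <<'E'
from h import *
g=lambda x: cv2.cvtColor(cv2.imread(f'pics/{x}.png'),cv2.COLOR_BGR2GRAY).astype(np.float32)
for box in ((352,405,196,255),):
    u0,u1,v0,v1=box; r=cv2.matchTemplate(g('b_side')[v0-8:v1+8,u0-8:u1+8],g('side0')[v0:v1,u0:u1],cv2.TM_CCOEFF_NORMED); print(cv2.minMaxLoc(r))
a=cv2.imread('pics/b_side.png'); h=cv2.cvtColor(a,cv2.COLOR_BGR2HSV)
for nm,lo,hi in(('yellow/orange bowl',(5,200,60),(28,255,255)),('red',(0,200,90),(3,255,255))):
    m=cv2.inRange(h,lo,hi); k,_,st,ce=cv2.connectedComponentsWithStats(m)
    for i in range(1,k):
        if st[i,4]>25: print(nm,ce[i].round(0),st[i,4])
E
python3 go.py 0.5 0.1 0.3 87.7
```

```text
side [294.2 212.4] 57 [0.585 0.106 0.153]
(0.28355780243873596, 0.9794471263885498, (16, 16), (8, 8))
yellow/orange bowl [398.  89.] 90
yellow/orange bowl [258. 134.] 662
yellow/orange bowl [237. 305.] 2878
yellow/orange bowl [ 82. 359.] 1117
red [402. 154.] 58
red [100. 296.] 657
red [101. 320.] 123
t 57.65 g [0.4541 0.1081 0.2899] q [ 0.18 -0.16  1.98 -0.    1.33  0.22] F [-0.2 -0.5 -0.1] gap -0.0001 0.0
turn(now tool, deg) [ 0.06 -0.    0.03] shift mm(after) [ -6.2  46.2 -10.1]
```

Run:
```python
from h import *
print(px2w('side',402,154,.103))
b=cv2.imread('pics/t15.png');a=cv2.imread('pics/top0.png')
d=np.abs(b.astype(int)-a).sum(2)
for u,v in((357,180),(301,182),(348,184),(323,206),(312,208),(306,215),(362,209),(330,175),(375,215)): print((u,v),d[v-1:v+2,u-1:u+2].mean().round(0),b[v,u])
```

```text
[ 0.52880648 -0.30681632  0.103     ]
(357, 180) 95.0 [78 90 97]
(301, 182) 93.0 [76 91 98]
(348, 184) 95.0 [77 92 98]
(323, 206) 39.0 [78 92 99]
(312, 208) 31.0 [ 80  95 101]
(306, 215) 95.0 [ 79  93 101]
(362, 209) 31.0 [77 91 98]
(330, 175) 26.0 [60 63 62]
(375, 215) 29.0 [67 69 69]
```

Run:
```python
from h import *
snap('top','t16.png')
for f in('top0','tmp_top','t15','t16'):
    h=cv2.cvtColor(cv2.imread(f'pics/{f}.png'),cv2.COLOR_BGR2HSV)[150:260,400:480]; m=cv2.inRange(h,(0,170,60),(4,255,255))|cv2.inRange(h,(175,170,60),(180,255,255)); k,_,st,ce=cv2.connectedComponentsWithStats(m)
    for i in range(1,k):
        if st[i,4]>10: c=ce[i]+[400,150]; print(f,c.round(1),st[i,4],px2w('top',*c,.103).round(3))
```

```text
top0 [441.2 200.7] 67 [ 0.555 -0.318  0.103]
tmp_top [444.2 198.4] 57 [ 0.561 -0.326  0.103]
t15 [436.8 210.7] 72 [ 0.529 -0.306  0.103]
t16 [436.9 210.7] 71 [ 0.53  -0.306  0.103]
```

The shaker was nudged but still stands upright on the mat: side and top agree at knob height, 34 mm from the middle. Bowl and cubes are in place. Handing in.

```bash
python3 -c "
from plant import robot; print(robot.close_job())"
```

```text
the job is handed in; nothing more can be done
None
```

The job is handed in with every step done: three discs are in the bowl, seven bread cubes lie in one layer with at least one per section, the hood is shut and the switch is on; the shaker got knocked after I set it down but still stands upright, about 34 mm from the mat's middle (60 mm allowed).

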